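# Seat the carafe and start the coffee

## Task

Get the coffee brewing: with your fingertips gently push the glass carafe straight back along the hotplate until it is fully home under the brew head, against the column behind it and centred on the plate, keeping it standing on the plate. Only then press in the lower half of the rocker switch low on the coffee maker's front, so that it clicks over to on. Do not lift or tip the carafe, and leave the mug, the coffee jar and the mandarin alone.

Things in the scene. Friction and masses are not known exactly. Their poses are not given: they have to be found in the camera images.
- coffee_maker: black drip coffee maker, 185 mm wide, 235 deep, 327 high, fixed. Origin on the worktop under its rear column; x to its rear, y to its left seen from the robot. In this frame (mm): base x -190 (front face) to 45, 47 high; flat-faced rear column from x -35 back (the stop); brew head overhead, x -185 to 40, y -90 to 90, from z 205 up. Open at the front and sides between base and head
- home (a point): point on top of the hotplate (50 mm above the worktop; a disc 131 mm across, top of the coffee maker's base) where the carafe's middle lies when the glass touches the column: 100 mm in front of the coffee maker's origin, on its middle line; axes as the coffee maker
- carafe: glass carafe, 0.4 to 0.9 kg, 140 mm high, black lid and handle; stands on the hotplate, 30 to 60 mm too far forward. Its top clears the brew head by 15 mm. Origin in the underside, 21.5 mm from the glass's middle toward the handle; the handle points along -y, to the left seen from the robot, 107 mm from the middle, 22 mm wide. Slides with 2 to 6 N
- carafe_center (a point): middle of the carafe's round glass body, in its underside; axes as the carafe. The glass is 98 mm across at the bottom, 129 mm at its widest (45 mm above its underside), 95 mm at the top. The handle's upright grip lies 86 to 107 mm from this point, 30 to 118 mm above the underside
- switch_low (a point): middle of the lower half of the rocker switch's front face, 19.5 mm above the worktop, 191.5 mm in front of the coffee maker's origin and 30 mm right of its middle line; axes as the coffee maker
- coffee_maker_switch (a joint): small red rocker switch on the base's front face, 16 mm wide, 18 mm high, its middle 26 mm above the worktop. Pressed straight back (the coffee maker's +x) below its middle, it tips over: -0.15 rad off (lower edge 2.3 mm proud of the base), 0 face upright, 0.15 on (lower edge flush with the base). It takes about 3 N and stays where it is left
- mug: teal mug, 83 mm across, 94 mm high, to the right; leave alone. Origin in its underside
- coffee_jar: jar of ground coffee with a red lid, 68 mm across, 125 mm high, to the right; leave alone. Origin in its underside
- mandarin: mandarin, 58 mm across, to the left of the coffee maker; leave alone. Origin at its underside

How it is judged:
By the outcome, as a careful person would: the job done as asked, in the order asked, and still so for the second after the job is handed in, with the robot touching nothing.
It also fails if it takes over 48 s, if anything falls off the work surface, if the arm or the gripper's body presses on something with over 40 N, if the wrist force passes 120 N, or if a joint passes its speed limit or range.

## Robot

A 6-joint arm with a two-finger parallel gripper is mounted at the origin on a cart in front of the work surface, level with it; the furniture and walls round the work are solid. World frame = base frame: x ahead of the robot, y to its left, z up, the work surface at z = 0. Lengths are in mm, angles in rad, forces in N, time in s.
With the tool pointing down it reaches from about 350 to 875 mm from the base axis. Payload 4.2 kg.
Tool frame: the origin (TCP) lies on the mounting face of the last link; the fingertips stand 173 mm ahead of it and the grasp point (between the pads) lies grip_point_offset ahead of it (grip_point_offset is the distance from the TCP to the grasp point, in mm); z points along the fingers, y is the line along which they close (so a half turn about z gives the same grasp; the last joint's range is limited). The gripper opens to 85 mm and grips with 20 to 120 N. Pads are 22 mm wide; open, the fingers measure 114 mm over their backs; the gripper's body (76 mm by 85 mm) begins 54 mm behind the grasp point. The pads swing forward as they close: fully open they stand 13 mm farther back than shut.
Start: joints at [1.546, 0.385, 0.008, 0, -1.194, -0.259], TCP at [174.971, 599.987, 404.712] pointing down, gripper open.
Joint ranges: [-3.14, 3.14], [-1.21, 2.06], [-1.07, 1.41], [-3.16, 2.05], [-2.99, -0.16], [-3.1, 3.1]. Speed limits (rad/s): [2.79, 2.79, 3.14, 3.14, 3.14, 3.14].

## Interface

Orientations are given as a unit quaternion [x, y, z, w].
In Python, from bench import read_state, get_image, job_done, recognise, place_of, grip_point_offset gives the robot as it stands. The module is installed in compiled form; this text tells all that it offers.
- The arm moves only by the tool carry_out, never from a script. Its arguments are lists of equal length, an entry for each row: "slide": the shift along the tool's x, y, z in m, a list of three; "roll": the turn about the tool's z in degrees; "claw": the finger opening in m, from 0 to 0.0854. A call has 1 to 8 rows; each row is the pose to reach, as a shift and turn from the pose commanded when the call began, along the tool's axes at that moment; what a row does not reach only later rows make up. A row lasts 1/8 s, in which the tool goes at most 62.5 mm and 10.7 degrees, less where a joint would pass 70% of its speed; a pose out of reach is approached as far as the arm can. A call with a gripper value outside its range is refused whole. The fingers move at their own pace and stop on an object; the grip force is fixed at half the most. Time passes only in rows, so rows that repeat a pose let the fingers close. It gives the time, the measured TCP pose, the force, the opening and the grip force at its end, in the units of the state.
- read_state(): the state, without advancing time (a new reading comes with each control period).
- get_image(name): name is "scene" or "top" or "wrist"; returns a dict with "img" (400x640x3 uint8, red, green, blue), "z_map" (400x640 float32, mm along the optical axis (not along the pixel's ray), 0 where there is no reading), "mtx" (3x3 intrinsics, pixels), "world_from_camera" (4x4, takes a point from camera to world coordinates); the wrist camera has in their place "T_tool_cam" (4x4, takes a point from camera to tool coordinates, whose origin is the TCP and whose axes are the flange's). Camera axes: x right, y up, looking along -z (the intrinsics and any distortion apply to the point x, -y, -z); pixel columns grow to the right and rows downward; lengths in mm; the calibration is good to about 2 mm. A picture is of the moment at which its call begins: read the wrist's pose just before it.
- job_done(): hands the job in; it is judged then, once.
Trained networks look in a picture, given as the dict that the camera call returned (one of the last four; its "shot" number tells which), for a name from the list of things; names that differ only in an ending like _2 or _b are one class to them, and where a whole thing is asked for, a point or a joint stands for the part that bears it (a point fixed in the world has none). Each returns a list of dicts, best first, with "conf" (0 to 1); they miss things now and then, are a little off and sometimes report something else, mostly with a low value. They report only what shows in the picture. A call takes as long as a camera call.
- recognise(picture, thing): "at" ([column, row] in pixels, amid what is visible of it).
- place_of(picture, thing): "at" ([column, row] in pixels: a listed point, or the origin of a listed thing).
The state is a dict: "clock": time; "joints": joint angles; "joint_vel": joint speeds; "joint_efforts": joint torques, N m; "position": TCP position; "ee_rot": TCP orientation; "contact_force": force on the tool from outside, world axes, zero at the start; "wrist_torque": the same for the moment, N m; "gripper_width": finger opening in mm; "grasp_force": force on a finger pad.
Only numpy, scipy, OpenCV 4.12 (cv2) and the standard library are available. Lean on these libraries where they do the work, as an engineer would, in place of code of your own. Each camera call takes 0.05 s, during which the arm holds its last target. There are 200 camera calls.

## Working session

There is one attempt and no reset: what is moved stays moved. The work goes in short steps, Python scripts to look and compute and a tool call to move; the robot and the scene stay as the last step left them, time stands still between calls to the robot, and variables do not carry over. Pictures are saved under pics/ and viewed, at most 10 in all, crops included, and the job is handed in when it is done.

Besides the shell and the picture viewer there is one more tool, called after "Emit:" in YAML: its name, and indented under it one key for each argument. carry_out: Moves the arm, as the interface text tells. Its arguments: {"type":"object","properties":{"slide":{"type":"array"},"roll":{"type":"array"},"claw":{"type":"array"}},"required":["slide","roll","claw"]}

```bash
mkdir -p pics; cat > h.py <<'E'
import numpy as np, cv2
from bench import *
from scipy.spatial.transform import Rotation as R
def Tw(p,s=None):
    if 'world_from_camera' in p: return np.array(p['world_from_camera'])
    T=np.eye(4);T[:3,:3]=R.from_quat(s['ee_rot']).as_matrix();T[:3,3]=s['position'];return T@np.array(p['T_tool_cam'])
def ray(p,uv,T):
    K=np.array(p['mtx']);d=np.array([(uv[0]-K[0,2])/K[0,0],-(uv[1]-K[1,2])/K[1,1],-1]);return T[:3,3],T[:3,:3]@d
def atz(p,uv,z,T):
    o,d=ray(p,uv,T);return o+d*(z-o[2])/d[2]
def depthpt(p,uv,T):
    o,d=ray(p,uv,T);u,v=map(int,np.round(uv));return o+d*p['z_map'][v,u]
def save(p,n): cv2.imwrite('pics/'+n,p['img'][:,:,::-1])
E
python3 - <<'E'
from h import *
np.set_printoptions(precision=1,suppress=True)
s=read_state();print(s['position'],s['ee_rot'],s['contact_force'],grip_point_offset)
Z={'coffee_maker':0,'home':50,'carafe':50,'carafe_center':50,'switch_low':19.5,'mug':0,'coffee_jar':0,'mandarin':0}
ims=[]
for c in('scene','top'):
    p=get_image(c);ims.append(p['img']);T=Tw(p);print(c,T[:3,3], -T[:3,2], [k for k in p])
    for t,z in Z.items():
        for r in place_of(p,t)[:2]: print(t,np.round(r['conf'],2),np.round(r['at']),atz(p,r['at'],z,T),depthpt(p,r['at'],T))
    save(p,c+'0.png')
E
```

```text
[174.9 599.8 403.6] [ 1.  -0.1 -0.   0. ] [-1.   1.1 -0.5] 154.70000000000002
scene [ 161.6 -504.1  868.1] [ 0.4  0.4 -0.8] ['img', 'z_map', 'mtx', 'world_from_camera', 'shot']
coffee_maker 0.66 [326. 172.] [746.9  44.6   0. ] [712.4  12.3  51.1]
home 0.61 [311. 184.] [655.2  14.8  50. ] [605.8 -37.1 131.8]
carafe 0.94 [288. 189.] [601.7  45.6  50. ] [559.2  -7.5 129. ]
switch_low 0.78 [302. 213.] [584.9 -21.8  19.5] [576.2 -31.7  36.9]
mug 0.71 [356. 285.] [ 533.8 -252.7    0. ] [ 507.3 -270.6   61.8]
mug 0.17 [310. 180.] [693.7  55.9   0. ] [605.5 -36.9 143.9]
coffee_jar 0.56 [404. 255.] [ 677.  -285.7    0. ] [ 636.7 -302.8   67.9]
mandarin 0.56 [270. 165.] [653.9 184.7   0. ] [635.7 159.1  32.2]
mandarin 0.35 [288. 191.] [623.   72.8   0. ] [557.8  -8.7 122.7]
top [ 251.9 -159.8  829.3] [ 0.5  0.1 -0.9] ['img', 'z_map', 'mtx', 'world_from_camera', 'shot']
coffee_maker 0.91 [297. 169.] [745.5  32.   -0. ] [579.9 -32.4 278.2]
carafe 0.65 [278. 208.] [601.4  30.3  50. ] [556.6   5.9 149.9]
switch_low 0.66 [302. 232.] [570.1 -34.5  19.5] [570.6 -34.3  18.2]
mug 0.96 [393. 279.] [ 524.6 -259.2    0. ] [ 521.1 -258.    10.5]
coffee_jar 0.65 [413. 229.] [ 655.5 -283.8   -0. ] [ 636.9 -278.1   38.2]
mandarin 0.55 [231. 185.] [655.1 179.    0. ] [572.4 109.5 170.1]
```

```bash
python3 - <<'E'
import cv2,numpy as np
a=cv2.imread('pics/scene0.png')[60:340,160:480];b=cv2.imread('pics/top0.png')[80:360,160:480]
o=np.hstack([a,b]);cv2.imwrite('pics/a.png',cv2.resize(o,None,fx=1.25,fy=1.25,interpolation=cv2.INTER_CUBIC))
E
python3 - <<'E'
from h import *
np.set_printoptions(precision=1,suppress=True,linewidth=150)
# point cloud, maker geometry
P=[]
for c in('scene','top'):
    p=get_image(c);T=Tw(p);v,u=np.mgrid[0:400,0:640];K=np.array(p['mtx']);z=p['z_map']
    X=np.stack([(u-K[0,2])/K[0,0]*z,-(v-K[1,2])/K[1,1]*z,-z],-1)[z>0]@T[:3,:3].T+T[:3,3]
    P.append(X);np.save('pc_'+c,X)
    m=(X[:,2]>310)&(X[:,2]<345)&(X[:,0]>450)&(X[:,0]<850)&(abs(X[:,1])<200)
    r=cv2.minAreaRect(X[m][:,:2].astype(np.float32)) if m.sum()>10 else None;print(c,'top',m.sum(),r, cv2.boxPoints(r) if r else '')
    f=(X[:,2]>10)&(X[:,2]<42)&(X[:,0]>530)&(X[:,0]<640)&(abs(X[:,1])<110)
    Y=X[f]
    if len(Y)>20:
        l=cv2.fitLine(Y[:,:2].astype(np.float32),cv2.DIST_HUBER,0,.01,.01).ravel();print('front',len(Y),l,Y.min(0),Y.max(0))
E
```

```text
scene top 5092 ((702.0755615234375, 24.24333953857422), (270.3938293457031, 178.84796142578125), 12.025196075439453) [[551.2  83.5]
 [588.5 -91.4]
 [852.9 -35.1]
 [815.7 139.9]]
front 419 [  0.4  -0.9 576.4 -20.6] [557.8 -82.1  10.8] [639.9  85.5  42. ]
top top 9356 ((702.2351684570312, 27.388633728027344), (268.9247741699219, 182.23426818847656), 12.583747863769531) [[551.2  87. ]
 [590.9 -90.8]
 [853.3 -32.2]
 [813.6 145.6]]
front 413 [  0.2  -1.  571.3  -6.6] [557.9 -81.2  10.1] [637.6 107.5  41.8]
```

View pics/a.png

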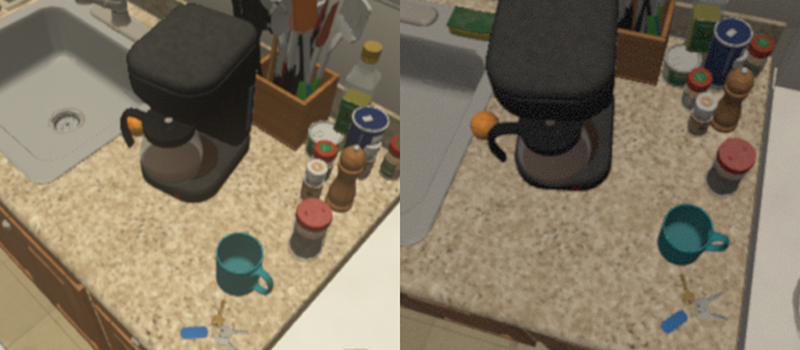

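The picture shows the coffee maker with the carafe proud of it and its handle to the left. The mandarin is behind and left of the handle, and the mug and jar are well clear to the right. Since the tool stays vertical, I need the head's front profile and the carafe's lid position.

```bash
cat >> h.py <<'E'
YAW=0.216;O=np.array([751.,36.6])
def tom(X):
    X=np.asarray(X,float);c,s=np.cos(YAW),np.sin(YAW);d=X[...,:2]-O
    return np.concatenate([np.stack([c*d[...,0]+s*d[...,1],-s*d[...,0]+c*d[...,1]],-1),X[...,2:]],-1)
E
python3 - <<'E'
from h import *
np.set_printoptions(precision=1,suppress=True,linewidth=150)
for c in('scene','top'):
    M=tom(np.load('pc_'+c+'.npy'));print(c)
    for z in range(205,335,12):
        q=M[(abs(M[:,2]-z)<6)&(abs(M[:,1])<45)&(M[:,0]>-240)&(M[:,0]<0)]
        e=M[(abs(M[:,2]-z)<6)&(abs(M[:,1])<120)&(M[:,0]>-150)&(M[:,0]<0)]
        print(z,len(q),np.percentile(q[:,0],[2,20,50]) if len(q)>5 else '', 'y',np.percentile(e[:,1],[1,99]) if len(e)>5 else '')
    for z in range(10,46,9):
        q=M[(abs(M[:,2]-z)<5)&(abs(M[:,1])<50)&(M[:,0]>-240)&(M[:,0]<-150)]
        print('base',z,len(q),np.percentile(q[:,0],[2,20,50]) if len(q)>5 else '')
    q=M[(M[:,2]>55)&(M[:,2]<200)&(M[:,0]>-240)&(M[:,0]<-60)&(M[:,1]>-80)&(M[:,1]<130)]
    for z in range(60,200,10):
        a=q[abs(q[:,2]-z)<5]
        if len(a)>5: print(z,len(a),'x',np.percentile(a[:,0],[1,50,99]),'y',np.percentile(a[:,1],[1,50,99]))
    l=q[(q[:,2]>182)&(q[:,2]<200)&(q[:,0]<-130)]
    if len(l)>10: print('lid',cv2.minEnclosingCircle(l[:,:2].astype(np.float32)),l.mean(0))
print(tom([[601.7,45.6,50],[601.4,30.3,50]]))
p=get_image('scene');q=get_image('top')
for n,b in(('s',p['img'][80:300,230:390]),('t',q['img'][120:300,210:370])): cv2.imwrite(f'pics/{n}1.png',cv2.resize(b[:,:,::-1],None,fx=2.5,fy=2.5,interpolation=cv2.INTER_CUBIC))
a=cv2.imread('pics/s1.png');b=cv2.imread('pics/t1.png');h=450;cv2.imwrite('pics/st1.png',np.hstack([a[:h],b[:h]]))
E
```

```text
scene
205 10 [-155.5 -155.3 -154.6] y [-87.2 -49.6]
217 31 [-162.4 -161.3 -159.1] y [-87.2 -52.4]
229 30 [-169.9 -168.1 -165.3] y [-87.1 -62.9]
241 35 [-176.9 -175.5 -173.3] y [-87.3 -70.5]
253 72 [-182.8 -181.5 -180.2] y [-88.6 -80.4]
265 112 [-185.2 -183.8 -183.1] y [-91.2 -82.2]
277 142 [-185.1 -184.2 -183.4] y [-91.4 -83.5]
289 137 [-185.4 -184.4 -183.5] y [-91.4 -82.6]
301 173 [-185. -184. -183.] y [-91.4 -82.4]
313 176 [-184.6 -183.2 -182.3] y [-90.4 -79. ]
325 2254 [-178.7 -154.  -102.1] y [-86.   82.4]
base 10 21 [-219.6 -188.9 -187.8]
base 19 63 [-191.  -189.4 -188.2]
base 28 70 [-190.6 -189.3 -188.5]
base 37 83 [-190.3 -189.1 -187.8]
60 38 x [-202.  -186.3 -136.7] y [-47.  -24.   22.9]
70 67 x [-204.4 -193.1 -136.6] y [-49.7 -21.5  35.1]
80 72 x [-206.5 -191.1 -134.3] y [-51.7 -25.   54.6]
90 128 x [-207.8 -186.3 -125.2] y [-52.9 -18.5 100.4]
100 174 x [-208.3 -187.1 -120.8] y [-52.6 -17.1 104.5]
110 204 x [-206.  -187.1 -107.9] y [-51.3 -19.  106.8]
120 207 x [-204.2 -183.7 -108.4] y [-49.4 -16.8 108.8]
130 212 x [-202.8 -180.3  -96.3] y [-48.2  -9.3 110.5]
140 195 x [-198
[... 1101 characters left out ...]
14.7 102.6]
100 187 x [-207.4 -192.3 -141. ] y [-52.1   7.6 105.7]
110 222 x [-206.  -191.  -128.7] y [-50.4   8.  108.6]
120 220 x [-203.1 -189.1 -129. ] y [-48.2   3.4 108.5]
130 223 x [-200.9 -187.  -132.1] y [-46.    6.  112.2]
140 204 x [-199.  -186.5 -126.5] y [-42.5   3.1 111.8]
150 204 x [-196.5 -183.8 -137.2] y [-40.6   4.9 113.3]
160 135 x [-194.  -183.6 -141.3] y [-38.6   8.3 113. ]
170 134 x [-194.  -182.7 -147.4] y [-38.5  13.9 110.7]
180 660 x [-194.  -166.8 -140.7] y [-38.1  33.9 103.6]
190 627 x [-187.6 -160.4 -142.3] y [-29.7  14.3  89.8]
lid ((-150.52101135253906, 29.748220443725586), 69.93130493164062) [-164.4   20.   185.6]
[[-143.9   40.8   50. ]
 [-147.5   25.9   50. ]]
```

View pics/st1.png

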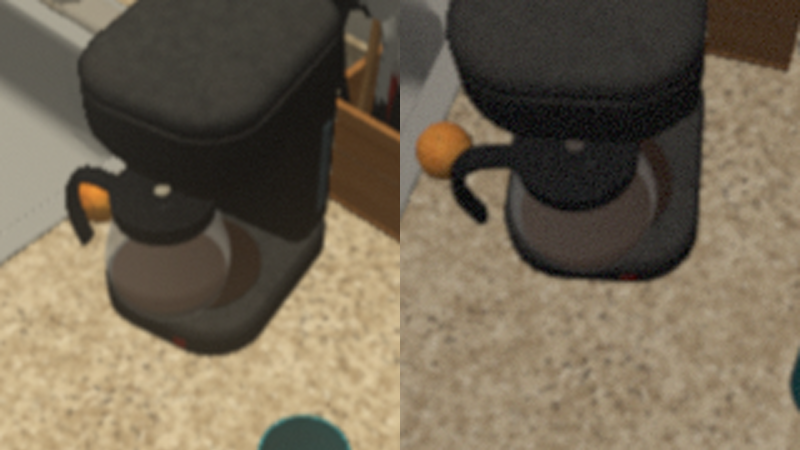

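The glass reads well in depth: its front is at about x = -207 and the head tapers back below z = 253. One circle fit gives the carafe's centre and yaw.

```bash
cat >> h.py <<'E'
from scipy.optimize import least_squares
def cloud(c):
    p=get_image(c);T=Tw(p);v,u=np.mgrid[0:400,0:640];K=np.array(p['mtx']);z=p['z_map']
    return tom(np.stack([(u-K[0,2])/K[0,0]*z,-(v-K[1,2])/K[1,1]*z,-z],-1)[z>0]@T[:3,:3].T+T[:3,3])
def carafe(M,x0=(-143,8)):
    out=[]
    q=M[(M[:,0]>-240)&(M[:,0]<-70)&(M[:,1]>-75)&(M[:,1]<125)]
    for lo,hi in((88,104),(108,124),(160,178)):
        a=q[(q[:,2]>lo)&(q[:,2]<hi)&(q[:,1]<62)]
        # front surface only
        b=a[(a[:,0]<x0[0]-15)]
        r=least_squares(lambda t:np.hypot(b[:,0]-t[0],b[:,1]-t[1])-t[2],[*x0,60],loss='soft_l1',f_scale=1.5).x
        out.append((lo,len(b),np.round(r,1)))
    h=q[(q[:,1]>84+x0[1]-6)&(q[:,2]>100)&(q[:,2]<160)]
    return out,np.round(np.median(h,0),1) if len(h) else None
E
python3 - <<'E'
from h import *
for c in('scene','top'):
    print(c,*carafe(np.load(f'pc_{c}.npy')*1 if 0 else tom(np.load(f'pc_{c}.npy'))))
print(read_state()['clock'],R.from_quat(read_state()['ee_rot']).as_matrix().round(3))
E
```

```text
scene [(88, 175, array([-142.3,   11.7,   64.3])), (108, 233, array([-142.5,   11.5,   60.9])), (160, 155, array([-141.8,   12. ,   51.8]))] [-167.5  105.2  125.8]
top [(88, 172, array([-142.7,   12.1,   64. ])), (108, 272, array([-142.3,   12.2,   60.9])), (160, 164, array([-141.8,   12.2,   51.8]))] [-169.6  106.6  124.6]
1.1 [[ 0.96 -0.28  0.  ]
 [-0.28 -0.96  0.  ]
 [ 0.   -0.   -1.  ]]
```

Carafe centre is at (-142.5, 12) in the maker frame with the handle leaning slightly forward, so it has to go about +42 in x and -12 in y. I'll move in front of it, with the finger backs facing along that line.

Emit:
carry_out:
  slide:
    - [0.437, 0.469, 0]
    - [0.437, 0.469, 0]
    - [0.437, 0.469, 0]
    - [0.437, 0.469, 0]
    - [0.437, 0.469, 0]
    - [0.437, 0.469, 0]
    - [0.437, 0.469, 0]
    - [0.437, 0.469, 0]
  roll: [10, 20, 30, 40, 50, 60, 70, 77]
  claw: [0.0854, 0.0854, 0.0854, 0.0854, 0.0854, 0.0854, 0.0854, 0.0854]

```text
clock: 2.1
position: [400.1, 151.5, 405.3]
ee_rot: [-0.685, 0.728, -0.0, 0.001]
contact_force: [1.7, 0.6, 0.2]
gripper_width: 85.4
grasp_force: 0.0
```

```bash
cat >> h.py <<'E'
def go(x,y,z,az=None):
    s=read_state();Rm=R.from_quat(s['ee_rot']).as_matrix();c,n=np.cos(YAW),np.sin(YAW)
    w=np.array([O[0]+c*x-n*y,O[1]+n*x+c*y,z]);d=Rm.T@(w-s['position'])
    ya=np.degrees(np.arctan2(Rm[1,1],Rm[0,1])-YAW)
    print('t',round(s['clock'],2),'maker',tom(s['position']).round(1),'tool y az in maker',ya.round(1),'F',np.round(s['contact_force'],1),'w',round(s['gripper_width'],1),'| slide mm',d.round(1),'unit x,y maker in tool',(Rm.T@[c,n,0]).round(3),(Rm.T@[-n,c,0]).round(3))
E
python3 -c "
from h import *
go(-283,52,300)"
```

```text
t 2.1 maker [-318.1  187.4  405.3] tool y az in maker 164.2 F [1.7 0.6 0.2] w 85.4 | slide mm [120.8 -70.6 105.3] unit x,y maker in tool [-0.273 -0.962  0.002] [-0.962  0.273  0.001]
```

Emit:
carry_out:
  slide:
    - [0.06, -0.035, 0.02]
    - [0.12, -0.07, 0.06]
    - [0.121, -0.071, 0.105]
    - [0.121, -0.071, 0.155]
    - [0.121, -0.071, 0.155]
    - [0.121, -0.071, 0.155]
  roll: [0, 0, 0, 0, 0, 0]
  claw: [0.0854, 0.0854, 0.0854, 0.0854, 0.0854, 0.0854]

```text
clock: 2.85
position: [464.7, 29.1, 251.4]
ee_rot: [-0.687, 0.726, -0.001, 0.001]
contact_force: [-0.6, -0.1, 0.3]
gripper_width: 85.5
grasp_force: 0.0
```

```bash
python3 - <<'E'
from h import *
go(-283,52,232)
p=get_image('scene');q=get_image('top')
a=[cv2.resize(b[:,:,::-1],None,fx=2,fy=2) for b in(p['img'][60:260,200:390],q['img'][80:280,180:370])]
cv2.imwrite('pics/c.png',np.hstack(a))
E
```

```text
t 2.85 maker [-281.2   54.   251.4] tool y az in maker 164.4 F [-0.6 -0.1  0.3] w 85.5 | slide mm [ 2.5  1.2 19.4] unit x,y maker in tool [-0.268 -0.963  0.003] [-0.963  0.268 -0.   ]
```

View pics/c.png

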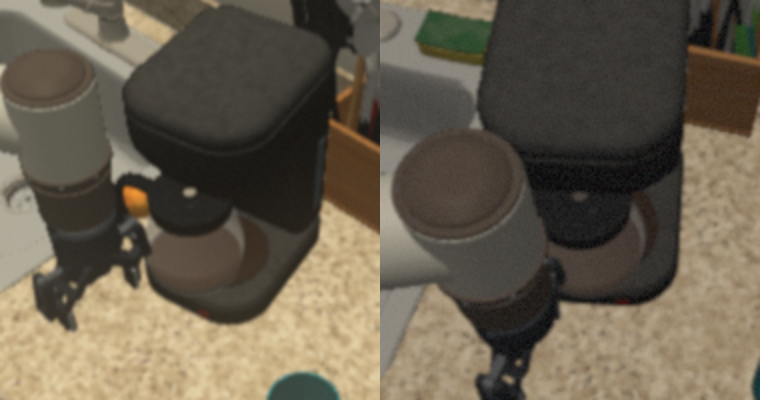

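The picture shows the gripper in front-left of the carafe, with a wide wrist cylinder above the flange and knuckles above the fingertips. I'll measure both extents from the cloud.

```bash
python3 - <<'E'
from h import *
s=read_state();t=tom(s['position']);a=np.radians(164.4);ey=np.array([np.cos(a),np.sin(a)]);ex=np.array([-ey[1],ey[0]])
C=np.vstack([cloud('scene'),cloud('top')]);d=C[:,:2]-t[:2]
Y=d@ey;X=d@ex
for z in range(60,440,12):
    m=(abs(C[:,2]-z)<6)&(abs(Y)<85)&(abs(X)<60)&(C[:,2]>5)&~((C[:,0]>-210)&(z<200))
    if m.sum()>5: print(z,m.sum(),'toolY',np.percentile(Y[m],[1,99]).round(0),'toolX',np.percentile(X[m],[1,99]).round(0))
E
```

```text
96 34 toolY [-52.  54.] toolX [-7. 13.]
108 72 toolY [-57.  56.] toolX [-8. 13.]
120 67 toolY [-56.  56.] toolX [-6. 13.]
132 59 toolY [-63.  57.] toolX [ 3. 14.]
144 284 toolY [-72.  74.] toolX [-10.  14.]
156 316 toolY [-71.  73.] toolX [-15.  19.]
168 233 toolY [-70.  71.] toolX [-10.  20.]
180 279 toolY [-69.  70.] toolX [-10.  22.]
192 507 toolY [-66.  68.] toolX [-11.  18.]
204 56 toolY [-34.  62.] toolX [-8. 37.]
216 230 toolY [-22.  38.] toolX [-14.  39.]
228 239 toolY [-28.  38.] toolX [-13.  39.]
240 280 toolY [-27.  38.] toolX [-12.  39.]
252 317 toolY [-26.  36.] toolX [-10.  38.]
264 74 toolY [-26.  40.] toolX [-10.  41.]
276 301 toolY [-28.  40.] toolX [-12.  42.]
288 322 toolY [-28.  41.] toolX [-17.  42.]
300 319 toolY [-26.  41.] toolX [-11.  42.]
312 243 toolY [-29.  43.] toolX [-7. 43.]
324 216 toolY [-28.  44.] toolX [-5. 44.]
336 628 toolY [-35.  46.] toolX [-17.  46.]
348 420 toolY [-28.  43.] toolX [-9. 44.]
360 496 toolY [-27.  71.] toolX [-56.  44.]
372 745 toolY [-26.  75.] toolX [-58.  44.]
384 962 toolY [-23.  75.] toolX [-59.  43.]
396 1170 toolY [-24.  71.] toolX [-59.  43.]
408 1484 toolY [-22.  63.] toolX [-60.  43.]
420 1006 toolY [-26.  43.] toolX [-59.  43.]
432 3481 toolY [-37.  41.] toolX [-37.  41.]
```

Measured with the gripper open: tips 160 mm below the TCP, finger backs at 57 mm, knuckles at 72 mm (50 mm above the tips), wrist radius about 45 mm. The low knuckle can therefore push the glass all the way home while the wrist clears the head. First I push at -30° to centre the carafe, then straight back.

```bash
python3 -c "
from h import *
go(-275,88,217)"
```

```text
t 3.05 maker [-281.7   54.1  251.7] tool y az in maker 164.4 F [-0.7  0.1  0.4] w 85.5 | slide mm [-34.3   2.8  34.8] unit x,y maker in tool [-0.269 -0.963  0.004] [-0.963  0.269  0.001]
```

Emit:
carry_out:
  slide:
    - [-0.02, 0.01, 0]
    - [-0.034, 0.003, 0.01]
    - [-0.034, 0.003, 0.034]
    - [-0.034, 0.003, 0.034]
  roll: [7, 14.4, 14.4, 14.4]
  claw: [0.0854, 0.0854, 0.0854, 0.0854]

```text
clock: 3.55
position: [462.3, 62.8, 215.6]
ee_rot: [-0.59, 0.807, 0.0, -0.001]
contact_force: [0.3, -0.8, -0.2]
gripper_width: 85.7
grasp_force: 0.0
```

```bash
python3 -c "
from h import *
go(-239.5,68,217)
print(carafe(cloud('scene')))"
```

```text
t 3.55 maker [-276.4   87.5  215.6] tool y az in maker 150.0 F [ 0.3 -0.8 -0.2] w 85.7 | slide mm [ -1.5 -41.7  -1.5] unit x,y maker in tool [-0.5   -0.866 -0.002] [-0.866  0.5   -0.   ]
([(88, 192, array([-140.9,   12.5,   66. ])), (108, 274, array([-140.3,   13.9,   63.7])), (160, 169, array([-141.7,   12.9,   52.5]))], array([-167.5,  105. ,  126.5]))
```

Push 42 mm slowly along -tool y, about 5 mm per row (z +1.5 mm up).

Emit:
carry_out:
  slide:
    - [0, -0.008, -0.001]
    - [0, -0.014, -0.001]
    - [0, -0.018, -0.001]
    - [0, -0.022, -0.001]
    - [0, -0.026, -0.001]
    - [0, -0.03, -0.001]
    - [0, -0.034, -0.001]
    - [0, -0.034, -0.001]
  roll: [0, 0, 0, 0, 0, 0, 0, 0]
  claw: [0.0854, 0.0854, 0.0854, 0.0854, 0.0854, 0.0854, 0.0854, 0.0854]

```text
clock: 4.6
position: [495.6, 52.3, 216.7]
ee_rot: [-0.59, 0.807, -0.0, 0.0]
contact_force: [0.2, 0.3, 1.5]
gripper_width: 85.1
grasp_force: 0.0
```

```bash
cat > look.py <<'E'
import sys
from h import *
x0=eval(sys.argv[1]);go(*eval(sys.argv[2]))
for c in('scene','top'):
    M=cloud(c);print(c,*carafe(M,x0))
    # lateral extents of right side of glass
    for z in(95,115): 
        a=M[(abs(M[:,2]-z)<6)&(M[:,0]>-210)&(M[:,0]<-60)&(M[:,1]>-75)&(M[:,1]<60)]
        print(z,np.percentile(a[:,1],[1,5]).round(1))
E
python3 look.py "(-125,2)" "(-239.5,68,217)"
```

```text
t 4.6 maker [-246.1   70.1  216.7] tool y az in maker 150.0 F [0.2 0.3 1.5] w 85.1 | slide mm [-1.5 -6.7 -0.3] unit x,y maker in tool [-0.501 -0.866  0.001] [-0.866  0.501 -0.   ]
scene [(88, 192, array([-99.5,  23.3,  97.4])), (108, 324, array([-66. ,  44.4, 132.5])), (160, 182, array([-119.7,    7.4,   60. ]))] [-150.2   95.5  125.6]
95 [-62.7 -62.3]
115 [-60.5 -59.3]
top [(88, 145, array([-122.9,    5.2,   68.9])), (108, 318, array([-128. ,    3.7,   61.1])), (160, 187, array([-124.8,    3.6,   53.6]))] None
95 [-62.3 -60. ]
115 [-58.6 -57.6]
```

```bash
python3 - <<'E'
s=open('h.py').read()
s=s.replace("(a[:,0]<x0[0]-15)]","(a[:,0]<x0[0]-15)&(a[:,1]<x0[1]+YM)]").replace("-t[2],[*x0,60]","-dict([(88,64.2),(108,60.9),(160,51.8)])[lo],[*x0]").replace("def carafe","YM=5\ndef carafe")
open('h.py','w').write(s)
E
python3 look.py "(-125,2)" "(-280,10,217)"
```

```text
t 4.7 maker [-246.2   70.1  216.7] tool y az in maker 150.0 F [-0.3 -0.9 -0. ] w 85.8 | slide mm [69.  -0.8 -0.3] unit x,y maker in tool [-0.501 -0.866  0.001] [-0.866  0.501 -0.   ]
scene [(88, 144, array([-127. ,    1.8])), (108, 180, array([-126.8,    1.4])), (160, 133, array([-126.1,    1.7]))] [-149.5   95.6  124.3]
95 [-63.  -62.4]
115 [-60.4 -58.9]
top [(88, 116, array([-127. ,    2.4])), (108, 175, array([-126.6,    2.2])), (160, 104, array([-126.4,    2.6]))] None
95 [-62.2 -59.2]
115 [-60. -58.]
```

Emit:
carry_out:
  slide:
    - [0, 0.03, 0]
    - [0.03, 0.03, 0]
    - [0.069, 0.01, 0]
    - [0.069, -0.001, 0]
    - [0.069, -0.001, 0]
  roll: [0, -8, -18, -27, -27]
  claw: [0.0854, 0.0854, 0.0854, 0.0854, 0.0854]

```text
clock: 5.42
position: [475.8, -14.1, 216.8]
ee_rot: [0.761, -0.648, 0.0, -0.0]
contact_force: [0.2, -0.2, 0.0]
gripper_width: 85.1
grasp_force: 0.0
```

```bash
python3 look.py "(-126,2)" "(-236,7,217)"
```

```text
t 5.42 maker [-279.7    9.5  216.8] tool y az in maker -183.2 F [ 0.2 -0.2  0. ] w 85.1 | slide mm [  0.  -43.8  -0.2] unit x,y maker in tool [-0.056 -0.998  0.001] [-0.998  0.056 -0.   ]
scene [(88, 159, array([-128. ,    2.3])), (108, 230, array([-130.2,    4.3])), (160, 142, array([-127.5,    3. ]))] None
95 [-62.9 -62. ]
115 [-60.6 -59.3]
top [(88, 76, array([-127. ,    2.2])), (108, 125, array([-126.8,    2.4])), (160, 73, array([-126.6,    2.6]))] None
95 [-62.3 -60.8]
115 [-58.7 -58.3]
```

Emit:
carry_out:
  slide:
    - [0, -0.012, 0]
    - [0, -0.017, 0]
    - [0, -0.021, 0]
    - [0, -0.025, 0]
    - [0, -0.029, 0]
    - [0, -0.033, 0]
    - [0, -0.036, 0]
    - [0, -0.036, 0]
  roll: [0, 0, 0, 0, 0, 0, 0, 0]
  claw: [0.0854, 0.0854, 0.0854, 0.0854, 0.0854, 0.0854, 0.0854, 0.0854]

```text
clock: 6.52
position: [511.1, -7.8, 216.6]
ee_rot: [0.762, -0.647, 0.0, -0.0]
contact_force: [-1.6, 0.2, 0.8]
gripper_width: 85.3
grasp_force: 0.8
```

```bash
python3 look.py "(-108,1)" "(-236,7,217)"; python3 - <<'E'
from h import *
p=get_image('scene');q=get_image('top')
a=[cv2.resize(b[:,:,::-1],None,fx=2,fy=2) for b in(p['img'][60:260,200:390],q['img'][80:280,200:390])]
cv2.imwrite('pics/d.png',np.hstack(a))
E
```

```text
t 6.53 maker [-243.8    8.1  216.6] tool y az in maker -183.0 F [-1.6  0.2  0.8] w 85.3 | slide mm [ 0.6 -7.9 -0.4] unit x,y maker in tool [-0.053 -0.999  0.001] [-0.999  0.053 -0.   ]
scene [(88, 146, array([-108.3,    1.3])), (108, 216, array([-114.8,    5.8])), (160, 148, array([-107.4,    1.2]))] None
95 [-64.3 -63.8]
115 [-62.2 -61.2]
top [(88, 78, array([-107.2,    0.9])), (108, 106, array([-107.2,    1. ])), (160, 50, array([-106.7,    1.1]))] None
95 [-63.8 -63.5]
115 [-61.6 -61. ]
```

View pics/d.png

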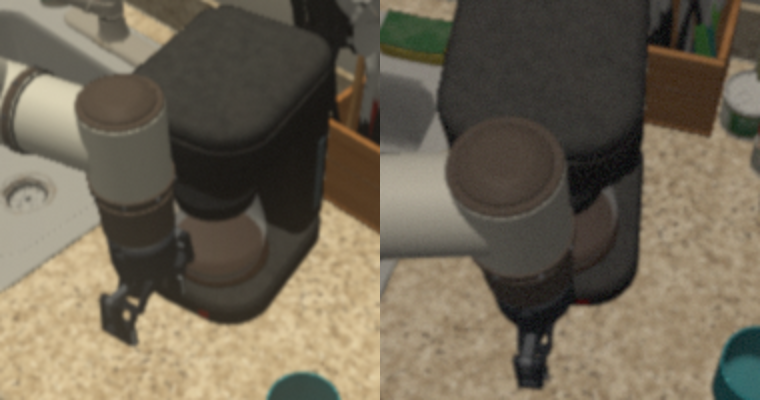

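The wrist clears the head, the carafe stands upright, and about 7 mm remain. I'll finish in 1 mm steps.

Emit:
carry_out:
  slide:
    - [0, -0.002, 0]
    - [0, -0.004, 0]
    - [0, -0.005, 0]
    - [0, -0.006, 0]
    - [0, -0.007, 0]
    - [0, -0.007, 0]
  roll: [0, 0, 0, 0, 0, 0]
  claw: [0.0854, 0.0854, 0.0854, 0.0854, 0.0854, 0.0854]

```text
clock: 7.48
position: [517.7, -6.7, 216.7]
ee_rot: [0.762, -0.647, 0.0, -0.0]
contact_force: [-2.1, -1.5, 1.4]
gripper_width: 85.1
grasp_force: 1.4
```

Emit:
carry_out:
  slide:
    - [0, -0.0007, 0]
    - [0, -0.0015, 0]
    - [0, -0.0015, 0]
  roll: [0, 0, 0]
  claw: [0.0854, 0.0854, 0.0854]

```text
clock: 7.85
position: [519.1, -6.5, 216.7]
ee_rot: [0.762, -0.647, 0.0, -0.0]
contact_force: [-2.7, -0.7, 1.3]
gripper_width: 85.2
grasp_force: 1.4
```

```bash
python3 look.py "(-100,1)" "(-236,7,217)"
```

```text
t 7.85 maker [-235.7    7.6  216.7] tool y az in maker -183.0 F [-2.7 -0.7  1.3] w 85.2 | slide mm [ 0.6  0.3 -0.3] unit x,y maker in tool [-0.053 -0.999  0.   ] [-0.999  0.053 -0.   ]
scene [(88, 147, array([-101.2,    1.1])), (108, 220, array([-106.2,    5. ])), (160, 148, array([-100. ,    1.1]))] None
95 [-65.2 -64.5]
115 [-63.2 -61.6]
top [(88, 80, array([-98.9,   0. ])), (108, 112, array([-99.5,   0.7])), (160, 40, array([-99.4,   1.1]))] None
95 [-63.7 -63.4]
115 [-61.4 -60.9]
```

Emit:
carry_out:
  slide:
    - [0, -0.0005, 0]
    - [0, -0.001, 0]
    - [0, -0.001, 0]
  roll: [0, 0, 0]
  claw: [0.0854, 0.0854, 0.0854]

```text
clock: 8.32
position: [520.1, -6.3, 216.7]
ee_rot: [0.762, -0.647, 0.0, -0.0]
contact_force: [-2.3, -0.1, 0.8]
gripper_width: 85.3
grasp_force: 1.5
```

Emit:
carry_out:
  slide:
    - [0, -0.0005, 0]
    - [0, -0.001, 0]
    - [0, -0.001, 0]
  roll: [0, 0, 0]
  claw: [0.0854, 0.0854, 0.0854]

```text
clock: 8.7
position: [521.1, -6.2, 216.7]
ee_rot: [0.762, -0.647, 0.0, -0.0]
contact_force: [-2.2, -0.3, 0.5]
gripper_width: 85.7
grasp_force: 1.5
```

Emit:
carry_out:
  slide:
    - [0, -0.0005, 0]
    - [0, -0.001, 0]
    - [0, -0.001, 0]
  roll: [0, 0, 0]
  claw: [0.0854, 0.0854, 0.0854]

```text
clock: 9.07
position: [521.5, -6.1, 216.7]
ee_rot: [0.762, -0.647, -0.0, 0.001]
contact_force: [-5.9, -0.7, 3.7]
gripper_width: 85.3
grasp_force: 2.9
```

```bash
python3 look.py "(-97,1)" "(-236,7,217)"; python3 -c "
from h import *
s=read_state();print(np.round(s['joint_efforts'],1))
M=np.vstack([cloud('scene'),cloud('top')])
a=M[(M[:,2]>50)&(M[:,2]<70)&(M[:,0]>-60)&(M[:,0]<0)&(M[:,1]<-60)&(M[:,1]>-82)];print(len(a),np.percentile(a[:,0],[2,10,50,90]) if len(a) else 0)
for z in(70,120,180):
  a=M[(abs(M[:,2]-z)<8)&(M[:,0]>-90)&(M[:,0]<20)&(M[:,1]<-67)&(M[:,1]>-86)];print(z,len(a),np.percentile(a[:,0],[2,10,50,90]) if len(a)>3 else 0)"
```

```text
t 9.07 maker [-233.3    7.4  216.7] tool y az in maker -183.0 F [-5.9 -0.7  3.7] w 85.3 | slide mm [ 0.6  2.7 -0.3] unit x,y maker in tool [-0.053 -0.999 -0.001] [-0.999  0.053  0.   ]
scene [(88, 151, array([-98.5,   0.3])), (108, 215, array([-105.7,    5.2])), (160, 145, array([-97.7,   0.8]))] None
95 [-65.4 -64.7]
115 [-63.6 -62.2]
top [(88, 78, array([-97.2,   0.2])), (108, 117, array([-97.5,   0.4])), (160, 35, array([-96.8,   0.5]))] None
95 [-63.7 -63.2]
115 [-61.4 -61. ]
[  0.2 -33.7  14.4   3.2   1.   -0.1]
47 [-51.66594092 -32.94980574 -29.48382878 -24.35344651]
70 58 [-33.58911294 -32.73811523 -24.86298159  -0.29045292]
120 43 [-34.21690424 -32.82776175 -26.97363582 -18.3870054 ]
180 57 [-34.22623392 -32.88049897 -26.48156888 -14.63898623]
```

Force jumped from 2 to 6 N and the motion stalled: the glass is against the column (whose face my frame reads at about -33). I'll back off and check.

Emit:
carry_out:
  slide:
    - [0, 0.005, 0]
    - [0, 0.03, 0]
    - [0, 0.06, 0]
    - [0, 0.08, -0.03]
    - [0.06, 0.1, -0.08]
    - [0.12, 0.1, -0.1]
    - [0.18, 0.1, -0.1]
    - [0.18, 0.1, -0.1]
  roll: [0, 0, 0, 0, 0, 0, 0, 0]
  claw: [0.0854, 0.0854, 0.0854, 0.0854, 0.06, 0.03, 0, 0]

```text
clock: 10.28
position: [453.3, -202.7, 317.7]
ee_rot: [0.761, -0.649, 0.002, -0.001]
contact_force: [-0.7, -0.2, -0.6]
gripper_width: 12.1
grasp_force: 0.0
```

```bash
python3 look.py "(-98,1)" "(-250,-30,195)"; python3 - <<'E'
from h import *
Ms=[]
for c in('scene','top'):
    p=get_image(c);T=Tw(p)
    for t,z in(('switch_low',19.5),('home',50),('carafe_center',50),('carafe',50)):
        for r in place_of(p,t)[:1]: print(c,t,round(r['conf'],2),tom(atz(p,r['at'],z,T)).round(1))
    # red switch pixels
    hsv=cv2.cvtColor(p['img'],cv2.COLOR_RGB2HSV);K=p['mtx']
    at=place_of(p,'switch_low')
    if at:
        u,v=map(int,at[0]['at']);w=p['img'][v-9:v+9,u-14:u+14].astype(int);m=(w[...,0]>1.7*w[...,1])&(w[...,0]>60);vv,uu=np.nonzero(m)
        if len(uu):
            k=(uu.mean()+u-14,vv.mean()+v-9);o,d=ray(p,k,T);n=np.array([np.cos(YAW),np.sin(YAW),0]);f=np.array([*(O-191*n[:2]),0]);print('red',len(uu),tom(o+d*((f-o)@n)/(d@n)).round(1))
    Ms.append(cloud(c))
M=np.vstack(Ms)
a=M[(M[:,2]>12)&(M[:,2]<42)&(M[:,0]>-150)&(M[:,0]<-20)&(abs(M[:,1])<110)];print('base right',np.percentile(a[a[:,1]<-60][:,1],[2,10,50]))
a=M[(M[:,2]>265)&(M[:,2]<300)&(M[:,0]>-140)&(M[:,0]<0)&(abs(M[:,1])<110)];print('head right',np.percentile(a[:,1],[2,10,50]))
h=M[(M[:,2]>90)&(M[:,2]<165)&(M[:,1]>75)&(M[:,1]<120)&(M[:,0]>-190)&(M[:,0]<-50)];print('handle',len(h),np.percentile(h,[3,50,97],axis=0).round(0))
p=get_image('scene');q=get_image('top')
a=[cv2.resize(b[:,:,::-1],None,fx=2,fy=2) for b in(p['img'][60:260,200:390],q['img'][80:280,200:390])]
cv2.imwrite('pics/e.png',np.hstack(a))
E
```

```text
t 10.28 maker [-342.1 -170.   317.7] tool y az in maker -183.3 F [-0.7 -0.2 -0.6] w 12.1 | slide mm [-145.2  -83.5  122.8] unit x,y maker in tool [-0.057 -0.998  0.004] [-0.998  0.057 -0.002]
scene [(88, 0, array([-98.,   1.])), (108, 0, array([-98.,   1.])), (160, 0, array([-98.,   1.]))] [-124.8   91.2  100.5]
scene switch_low 0.89 [-182.5  -25.6   19.5]
top switch_low 0.64 [-182.5  -27.7   19.5]
base right [-93.105615   -92.72337207 -91.95468179]
head right [-91.31394777 -90.88964485 -89.93646363]
handle 4 [[-125.   87.   90.]
 [-124.   89.   91.]
 [-123.   93.   94.]]Traceback (most recent call last):
  File "look.py", line 9, in <module>
    print(z,np.percentile(a[:,1],[1,5]).round(1))
            ~~~~~~~~~~~~~^^^^^^^^^^^^^^
    return _quantile_unchecked(
        a, q, axis, out, overwrite_input, method, keepdims, weights)
    return _ureduce(a,
                    func=_quantile_ureduce_func,
    ...<5 lines>...
                    overwrite_input=overwrite_input,
                    method=method)
    r = func(a, **kwargs)
    result = _quantile(arr,
                       quantiles=q,
    ...<2 lines>...
                       out=out,
                       weights=wgt)
    slices_having_nans = np.isnan(arr[-1, ...])
                                  ~~~^^^^^^^^^
IndexError: index -1 is out of bounds for axis 0 with size 0
```

View pics/e.png

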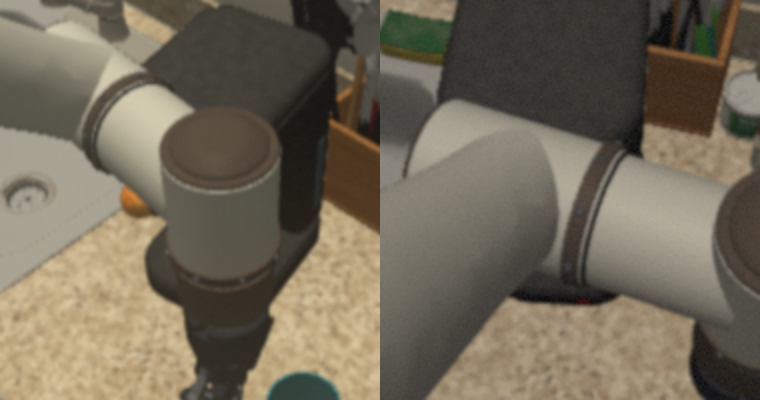

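The arm hides the carafe in both views, so I'll move to the left for a clear look.

Emit:
carry_out:
  slide:
    - [-0.06, 0.03, -0.03]
    - [-0.12, 0.05, -0.05]
    - [-0.18, 0.05, -0.05]
    - [-0.24, 0.05, -0.05]
    - [-0.3, 0.05, -0.05]
    - [-0.36, 0.05, -0.05]
    - [-0.4, 0.05, -0.05]
    - [-0.4, 0.05, -0.05]
  roll: [0, 0, 0, 0, 0, 0, 0, 0]
  claw: [0, 0, 0, 0, 0, 0, 0, 0]

```text
clock: 12.12
position: [338.0, 189.1, 366.9]
ee_rot: [0.764, -0.645, 0.0, -0.0]
contact_force: [0.3, -0.9, 0.0]
gripper_width: -0.1
grasp_force: 0.0
```

```bash
sed -i 's/^YM=5/YM=50/' h.py; python3 look.py "(-98,1)" "(-275,-30,196)"; python3 - <<'E'
from h import *
Ms=[]
for c in('scene','top'):
    p=get_image(c);T=Tw(p)
    for t,z in(('switch_low',19.5),('home',50),('carafe_center',50),('carafe',50)):
        for r in place_of(p,t)[:1]: print(c,t,round(r['conf'],2),np.round(r['at']),tom(atz(p,r['at'],z,T)).round(1))
    Ms.append(cloud(c))
M=np.vstack(Ms)
h=M[(M[:,2]>90)&(M[:,2]<165)&(M[:,1]>75)&(M[:,1]<120)&(M[:,0]>-190)&(M[:,0]<-50)];print('handle',len(h),np.percentile(h,[3,50,97],axis=0).round(0) if len(h) else '')
p=get_image('scene');q=get_image('top')
a=[cv2.resize(b[:,:,::-1],None,fx=2,fy=2) for b in(p['img'][60:260,200:390],q['img'][80:280,200:390])]
cv2.imwrite('pics/f.png',np.hstack(a))
E
```

```text
t 12.12 maker [-370.7  237.5  366.9] tool y az in maker -182.8 F [ 0.3 -0.9  0. ] w -0.1 | slide mm [ 262.7 -108.4  170.9] unit x,y maker in tool [-0.048 -0.999  0.001] [-0.999  0.048  0.   ]
scene [(88, 169, array([-97. ,  -0.6])), (108, 228, array([-97.1,  -0.8])), (160, 160, array([-96.4,  -0.5]))] [-120.6   93.1  127. ]
95 [-65.1 -64.6]
115 [-63.6 -61.6]
top [(88, 180, array([-97. ,  -0.1])), (108, 277, array([-96.9,  -0.2])), (160, 143, array([-96.4,  -0. ]))] [-122.6   94.7  126.5]
95 [-63.5 -59.9]
115 [-61.4 -60.2]
scene switch_low 0.84 [300. 219.] [-193.7  -26.4   19.5]
scene home 0.79 [311. 181.] [-90.4   2.   50. ]
scene carafe 0.68 [302. 178.] [-93.9  29.8  50. ]
top switch_low 0.55 [301. 230.] [-184.5  -28.3   19.5]
top carafe 0.84 [283. 193.] [-106.9   19.6   50. ]
handle 280 [[-125.   86.   92.]
 [-121.   94.  121.]
 [-106.  102.  162.]]
```

View pics/f.png

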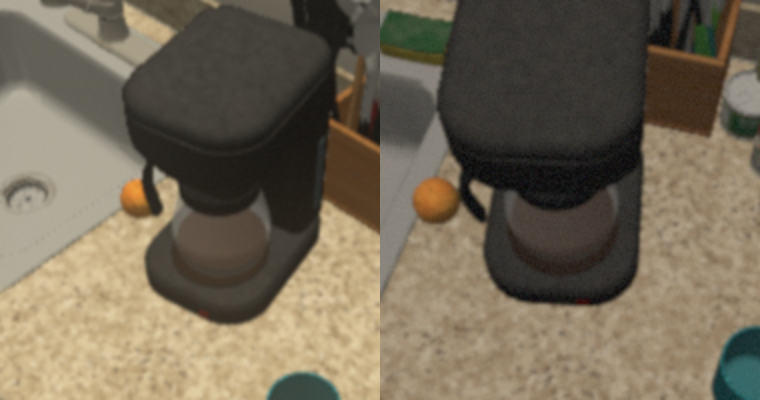

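The carafe stands at (-97, -0.3) in my frame, where the column face reads -33, so it is seated and centred. The picture shows it upright under the head, and the red switch is visible low on the front (top view ≈ (582, 300)). Next I need the shape of the closed fingertip, for pressing only the lower half of the rocker with a vertical tool.

```bash
python3 - <<'E'
from h import *
s=read_state();t=tom(s['position']);a=np.radians(-182.8);ey=np.array([np.cos(a),np.sin(a)]);ex=np.array([ey[1],-ey[0]])
p=get_image('wrist');save(p,'w.png')
W=p['z_map'];K=np.array(p['mtx']);v,u=np.mgrid[0:400,0:640]
X=np.stack([(u-K[0,2])/K[0,0]*W,-(v-K[1,2])/K[1,1]*W,-W],-1)[W>0];T=np.array(p['T_tool_cam']);X=X@T[:3,:3].T+T[:3,3]
print('cam in tool',T[:3,3].round(0),(-T[:3,2]).round(2))
C=np.vstack([cloud('scene'),cloud('top')]);d=C[:,:2]-t[:2]
Q=np.c_[d@ex,d@ey,t[2]-C[:,2]]
for n,P in(('ext',Q),('wrist',X)):
    print(n)
    for z in range(90,184,4):
        m=(abs(P[:,2]-z)<2)&(abs(P[:,0])<60)&(abs(P[:,1])<90)
        if m.sum()>3: print(z,m.sum(),'X',np.percentile(P[m,0],[1,99]).round(1),'Y',np.percentile(P[m,1],[1,99]).round(1))
E
```

```text
cam in tool [77. -1. 31.] [-0.3  -0.    0.95]
ext
90 152 X [-18.9  -3.3] Y [-55.8  59.1]
94 147 X [-18.8  -3. ] Y [-55.3  55.3]
98 150 X [-18.8   3.5] Y [-51.7  52.6]
102 152 X [-18.9   6. ] Y [-50.5  50.2]
106 143 X [-18.9   8.9] Y [-45.2  47.3]
110 96 X [-16.8   9.7] Y [-42.3  44.2]
114 121 X [-14.8   7.6] Y [-39.9  40. ]
118 224 X [-14.5   8.9] Y [-36.1  35.5]
122 122 X [-15.    9.5] Y [-34.1  34.2]
126 102 X [-14.5   2.1] Y [-29.6  30.1]
130 50 X [-14.6  -2.7] Y [-25.1  28.2]
134 28 X [-12.9  -4.5] Y [-10.   17.2]
138 35 X [-12.7  -5.6] Y [-5.4 13.9]
142 33 X [-13.   -0.7] Y [-11.4  14.5]
146 47 X [-12.6   4.8] Y [-13.1  14.1]
150 35 X [-13.9   1.7] Y [-12.6  14. ]
154 50 X [-13.5   2.1] Y [-12.9  14. ]
158 37 X [-13.2   6.4] Y [-13.4  13.7]
162 44 X [-13.    4.7] Y [-12.8  13.7]
166 31 X [-12.9  -5.6] Y [-10.7  11.8]
170 9 X [-11.7  -5. ] Y [-2.3  7.1]
wrist
90 1670 X [14.3 18.2] Y [-18.2  16.6]
94 3739 X [ 9.8 18. ] Y [-56.8  55. ]
98 4123 X [ 6.  17.9] Y [-53.9  52.2]
102 3928 X [ 1.7 17.9] Y [-50.6  48.9]
106 3007 X [ 1.5 17.8] Y [-47.6  46.1]
110 2004 X [-7.8 17. ] Y [-44.8  43.1]
114 2565 X [-8.5 12.9] Y [-41.   39.4]
118 4537 X [-8.2 12.8] Y [-37.9  36.2]
122 2136 X [-8.7 14.1] Y [-35.3  33.7]
126 1699 X [-8.5 14. ] Y [-32.   30.4]
130 787 X [-1.9 14.1] Y [-28.2  26.8]
134 357 X [-8.8 12.7] Y [-17.8  15.5]
138 630 X [-10.4  11.8] Y [-7.1  5.3]
142 299 X [ 6.8 11.8] Y [-14.2  12.5]
146 383 X [ 6.5 11.7] Y [-14.2  12.4]
150 358 X [ 6.6 11.7] Y [-14.2  12.4]
154 324 X [ 6.4 11.7] Y [-14.3  12.6]
158 309 X [ 6.3 11.7] Y [-14.2  12.5]
162 276 X [ 6.5 11.7] Y [-14.   12.1]
166 209 X [ 6.7 11.6] Y [-12.7  11.1]
170 62 X [ 8.9 11.5] Y [-8.8  5.3]
```

View pics/w.png

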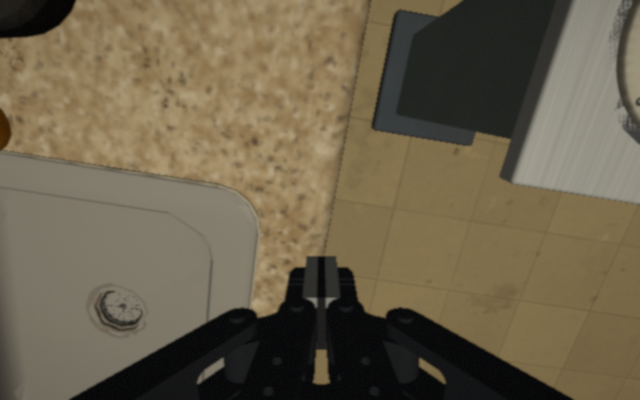

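The wrist has to stay in front of the head, so the switch must be pressed with the back of the open leading finger, low down. I'll go there and look closely at the switch.

Emit:
carry_out:
  slide:
    - [0.06, 0, 0]
    - [0.12, 0, 0]
    - [0.18, -0.02, 0]
    - [0.24, -0.05, 0.03]
    - [0.263, -0.07, 0.07]
    - [0.263, -0.08, 0.12]
    - [0.263, -0.08, 0.165]
    - [0.263, -0.08, 0.165]
  roll: [0, -1, -2, -3, -3, -3, -3, -3]
  claw: [0.0854, 0.0854, 0.0854, 0.0854, 0.0854, 0.0854, 0.0854, 0.0854]

```text
clock: 14.08
position: [458.9, -60.2, 198.9]
ee_rot: [0.779, -0.627, -0.003, 0.003]
contact_force: [0.9, -0.4, 0.6]
gripper_width: 85.6
grasp_force: 0.0
```

```bash
python3 - <<'E'
from h import *
go(-255,-30,166)
p=get_image('wrist');save(p,'w2.png')
W=p['z_map'];K=np.array(p['mtx']);v,u=np.mgrid[0:400,0:640]
P=np.stack([(u-K[0,2])/K[0,0]*W,-(v-K[1,2])/K[1,1]*W,-W],-1)[W>0];T=np.array(p['T_tool_cam']);P=P@T[:3,:3].T+T[:3,3]
s=read_state();t=tom(s['position']);Rm=R.from_quat(s['ee_rot']).as_matrix()
C=np.vstack([np.load('pc_scene.npy')[:0]]+[ (lambda M:M)(cloud(c)) for c in('scene','top')])
yaw=np.array([[np.cos(YAW),np.sin(YAW),0],[-np.sin(YAW),np.cos(YAW),0],[0,0,1]])
Q=(C-t)@(yaw@Rm)
for n,P_ in(('wrist',P),('ext',Q)):
    print(n)
    for z in range(96,176,4):
        m=(abs(P_[:,2]-z)<2)&(abs(P_[:,0])<25)&(P_[:,1]<-25)&(P_[:,1]>-85)
        k=(abs(P_[:,2]-z)<2)&(abs(P_[:,0])<25)&(P_[:,1]>25)&(P_[:,1]<85)
        print(z,m.sum(),k.sum(),*[np.r_[np.percentile(P_[j,1],[1,99]),np.percentile(P_[j,0],[1,99])].round(0) for j in(m,k) if j.sum()>3])
E
```

```text
t 14.07 maker [-306.1  -31.9  198.9] tool y az in maker -180.1 F [ 0.9 -0.4  0.6] w 85.6 | slide mm [ -2.  -51.4  32.5] unit x,y maker in tool [-0.001 -1.    -0.009] [-1.     0.001  0.   ]
wrist
96 1780 1766 [-73. -26.   8.  18.] [26. 72.  8. 18.]
100 1220 1218 [-74. -29.   8.  18.] [28. 72.  8. 18.]
104 1507 1548 [-74. -33.  -1.  17.] [32. 72. -1. 17.]
108 2807 2798 [-74. -39.  -4.  14.] [37. 72. -5. 14.]
112 1219 1199 [-74. -40.   6.  14.] [39. 73.  6. 14.]
116 685 669 [-72. -43.   7.  14.] [42. 69.  6. 14.]
120 174 187 [-62. -45.   5.  13.] [42. 63.  5. 13.]
124 531 523 [-50. -43.   0.  12.] [41. 48. -0. 12.]
128 382 382 [-56. -43.  -4.  12.] [41. 55. -5. 12.]
132 470 469 [-57. -43. -10.  12.] [ 41.  55. -10.  12.]
136 441 441 [-57. -43. -10.  12.] [ 41.  55. -10.  12.]
140 383 376 [-57. -43. -10.  12.] [ 41.  55. -11.  12.]
144 361 364 [-57. -43. -10.  12.] [ 41.  55. -11.  12.]
148 325 328 [-57. -43. -10.  12.] [ 41.  55. -10.  12.]
152 290 295 [-56. -43. -11.  12.] [ 41.  55. -10.  12.]
156 215 216 [-53. -43. -10.  12.] [ 41.  52. -11.  11.]
160 78 77 [-44. -43. -10.  10.] [ 42.  42. -10.   9.]
164 0 0
168 0 0
172 0 0
ext
96 6 63 [-69. -31.   9.  18.] [ 29.  73. -15.  18.]
100 10 47 [-71. -36.  -1.  17.] [ 29.  74. -12.  18.]
104 18 55 [-67. -48.  -4.  13.] [ 44.  74. -10.  14.]
108 15 31 [-74. -44.  -2.  14.] [42. 74. -8. 14.]
112 9 20 [-69. -44.   7.  14.] [39. 72. -3. 14.]
116 4 10 [-63. -47.   7.  13.] [43. 68.  8. 14.]
120 0 1
124 8 4 [-48. -43.   7.  12.] [44. 56.  6. 11.]
128 6 5 [-43. -42.   0.  13.] [45. 57.  7. 12.]
132 5 7 [-48. -42.   4.  12.] [44. 56.  8. 13.]
136 6 7 [-44. -42.  -3.  11.] [44. 57.  5. 12.]
140 10 5 [-54. -42.  -7.  12.] [48. 57.  3. 12.]
144 8 5 [-43. -41.  -9.  12.] [44. 54.  7. 12.]
148 10 12 [-56. -42.  -7.  12.] [45. 56. -1. 12.]
152 8 5 [-45. -42.  -7.  11.] [47. 52.  8. 12.]
156 6 1 [-49. -42.  -8.  11.]
160 2 2
164 0 0
168 0 0
172 0 0
```

View pics/w2.png

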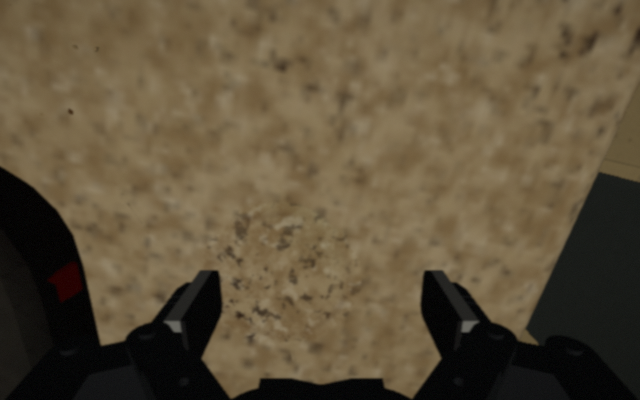

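The switch shows at (65, 281) in the wrist view. Closing in: tip to z≈7 and finger back 6 mm short of the switch.

Emit:
carry_out:
  slide:
    - [-0.002, -0.02, 0.01]
    - [-0.002, -0.04, 0.022]
    - [-0.002, -0.051, 0.031]
    - [-0.002, -0.051, 0.031]
  roll: [0, 0, 0, 0]
  claw: [0.0854, 0.0854, 0.0854, 0.0854]

```text
clock: 14.72
position: [509.8, -46.7, 171.4]
ee_rot: [0.779, -0.627, 0.0, -0.001]
contact_force: [0.1, -0.1, 0.5]
gripper_width: 85.4
grasp_force: 0.0
```

```bash
python3 - <<'E'
from h import *
go(-248,-30,168)
p=get_image('wrist');s=read_state();T=Tw(p,s)
for r in place_of(p,'switch_low')[:2]: print(r['conf'],r['at'],tom(atz(p,r['at'],19.5,T)))
w=p['img'].astype(int);m=(w[...,0]>2*w[...,1])&(w[...,0]>50);m[:,200:]=0
vv,uu=np.nonzero(m);print(len(uu),uu.min(),uu.max(),vv.min(),vv.max())
# map corners onto z=26
for k in((uu.mean(),vv.mean()),): print(tom(atz(p,k,26,T)))
cv2.imwrite('pics/w3.png',cv2.resize(p['img'][150:400,0:250][:,:,::-1],None,fx=2.4,fy=2.4))
E
```

```text
t 14.72 maker [-253.5  -29.7  171.4] tool y az in maker -180.0 F [ 0.1 -0.1  0.5] w 85.4 | slide mm [ 0.3 -5.5  3.4] unit x,y maker in tool [-0.    -1.     0.001] [-1.  0. -0.]
0.67 [163.8, 302.4] [-189.99338158  -28.8874305    19.5       ]Traceback (most recent call last):
  File "<stdin>", line 6, in <module>
    return umr_minimum(a, axis, None, out, keepdims, initial, where)
ValueError: zero-size array to reduction operation minimum which has no identity
```

Alignment is good (switch y ≈ -29, tool y -29.7). I'll press gently while watching the force.

Emit:
carry_out:
  slide:
    - [0, -0.001, 0.003]
    - [0, -0.003, 0.003]
    - [0, -0.004, 0.003]
    - [0, -0.005, 0.003]
  roll: [0, 0, 0, 0]
  claw: [0.0854, 0.0854, 0.0854, 0.0854]

```text
clock: 15.32
position: [514.2, -45.9, 167.7]
ee_rot: [0.779, -0.627, -0.0, 0.0]
contact_force: [-0.5, 0.5, -1.1]
gripper_width: 85.8
grasp_force: 0.0
```

Emit:
carry_out:
  slide:
    - [0, -0.0005, 0]
    - [0, -0.001, 0]
  roll: [0, 0]
  claw: [0.0854, 0.0854]

```text
clock: 15.58
position: [515.2, -45.7, 167.7]
ee_rot: [0.779, -0.627, -0.0, 0.0]
contact_force: [0.5, -0.2, 0.5]
gripper_width: 86.2
grasp_force: 0.0
```

Emit:
carry_out:
  slide:
    - [0, -0.0005, 0]
    - [0, -0.001, 0]
  roll: [0, 0]
  claw: [0.0854, 0.0854]

```text
clock: 15.82
position: [516.1, -45.4, 167.7]
ee_rot: [0.779, -0.627, -0.0, 0.0]
contact_force: [-0.8, 0.2, -0.9]
gripper_width: 85.4
grasp_force: 0.1
```

Emit:
carry_out:
  slide:
    - [0, -0.0005, 0]
    - [0, -0.001, 0]
  roll: [0, 0]
  claw: [0.0854, 0.0854]

```text
clock: 16.08
position: [516.6, -45.4, 167.7]
ee_rot: [0.779, -0.627, -0.001, 0.001]
contact_force: [-2.5, 0.3, 1.3]
gripper_width: 85.2
grasp_force: 1.4
```

Emit:
carry_out:
  slide:
    - [0, -0.0005, 0]
    - [0, -0.001, 0]
  roll: [0, 0]
  claw: [0.0854, 0.0854]

```text
clock: 16.32
position: [517.4, -45.2, 167.5]
ee_rot: [0.779, -0.627, -0.001, 0.001]
contact_force: [-5.0, -0.2, 3.1]
gripper_width: 85.2
grasp_force: 2.3
```

```bash
python3 -c "
from h import *
go(-247,-30,168)"
```

```text
t 16.32 maker [-245.8  -29.8  167.5] tool y az in maker -180.1 F [-5.  -0.2  3.1] w 85.2 | slide mm [ 0.2  1.2 -0.5] unit x,y maker in tool [-0.001 -1.    -0.002] [-1.     0.001  0.   ]
```

Emit:
carry_out:
  slide:
    - [0, -0.0005, 0]
    - [0, -0.001, 0]
  roll: [0, 0]
  claw: [0.0854, 0.0854]

```text
clock: 16.58
position: [517.7, -45.2, 167.3]
ee_rot: [0.779, -0.627, -0.001, 0.002]
contact_force: [-7.0, -1.0, 4.7]
gripper_width: 85.3
grasp_force: 3.3
```

Emit:
carry_out:
  slide:
    - [0, -0.0005, 0]
    - [0, -0.001, 0]
  roll: [0, 0]
  claw: [0.0854, 0.0854]

```text
clock: 16.82
position: [518.0, -45.2, 167.2]
ee_rot: [0.779, -0.627, -0.002, 0.002]
contact_force: [-7.9, -1.2, 5.5]
gripper_width: 85.7
grasp_force: 4.1
```

```bash
python3 -c "
from h import *
go(-247,-30,168)"
```

```text
t 16.82 maker [-245.1  -29.9  167.2] tool y az in maker -180.1 F [-7.9 -1.2  5.5] w 85.7 | slide mm [ 0.1  1.9 -0.8] unit x,y maker in tool [-0.002 -1.    -0.006] [-1.     0.002  0.   ]
```

It has stalled at 8 N. Back off along the approach and look.

Emit:
carry_out:
  slide:
    - [0, 0.01, 0]
    - [0, 0.04, -0.005]
    - [0, 0.063, -0.03]
    - [0, 0.063, -0.03]
  roll: [0, 0, 0, 0]
  claw: [0.0854, 0.0854, 0.0854, 0.0854]

```text
clock: 17.32
position: [458.3, -58.1, 199.2]
ee_rot: [0.779, -0.627, 0.002, -0.002]
contact_force: [1.1, -0.1, 0.4]
gripper_width: 85.7
grasp_force: 0.0
```

```bash
python3 - <<'E'
from h import *
go(-247,-30,168)
p=get_image('wrist');save(p,'w4.png')
a=cv2.imread('pics/w2.png')[230:330,20:140];b=p['img'][230:330,20:140][:,:,::-1]
o=np.hstack([a,b]);o=np.clip(o.astype(float)*1.8,0,255).astype(np.uint8)
cv2.imwrite('pics/g.png',cv2.resize(o,None,fx=3.3,fy=3.3,interpolation=cv2.INTER_CUBIC))
E
```

```text
t 17.32 maker [-306.2  -29.8  199.2] tool y az in maker -180.0 F [ 1.1 -0.1  0.4] w 85.7 | slide mm [  0.2 -59.   31.5] unit x,y maker in tool [-0.    -1.     0.005] [-1.  0. -0.]
```

View pics/g.png

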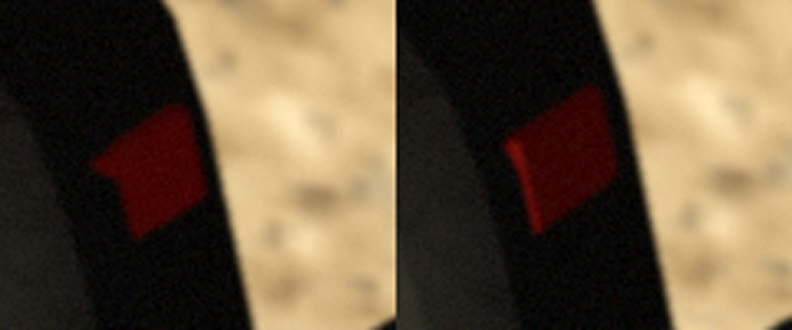

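The switch has moved: its upper ledge now stands proud, where before the lower edge did. I'll measure how far, to tell "on" from merely upright.

```bash
python3 - <<'E'
from h import *
s=read_state();ps=[get_image('wrist') for _ in range(6)];p=ps[0];T=Tw(p,s)
im=np.mean([q['img'].astype(float) for q in ps],0)
# sample along maker x at z=35, several y
for y in(-36,-33,-30,-27,-24):
    out=[]
    for x in np.arange(-195,-185,0.5):
        w=np.array([O[0]+np.cos(YAW)*x-np.sin(YAW)*y,O[1]+np.sin(YAW)*x+np.cos(YAW)*y,35.])
        c=np.linalg.inv(T)@np.r_[w,1];K=np.array(p['mtx']);u=K[0,0]*c[0]/-c[2]+K[0,2];v=K[1,1]*(-c[1])/-c[2]+K[1,2]
        out.append(cv2.getRectSubPix(im[...,0].astype(np.float32),(1,1),(u,v))[0,0])
    print(y,np.round(out).astype(int))
E
```

```text
-36 [30 31 30 30 30 31 31 30 30 30 29 30 28 22 15 11  9  6  5  5]
-33 [30 31 31 31 31 31 31 31 31 34 38 42 43 42 40 36 30 22 14  8]
-30 [31 31 31 31 31 31 31 30 32 33 36 38 36 32 29 25 17 10  5  4]
-27 [30 30 30 30 30 31 30 30 31 33 36 37 36 32 29 24 17 10  6  4]
-24 [ 4  6  6  7 11 17 22 27 30 32 36 37 35 32 29 25 18 10  7  6]
```

```bash
python3 - <<'E'
from h import *
s=read_state();p=get_image('wrist');T1=Tw(p,s);K=np.array(p['mtx'])
# earlier pose of w2
s0=dict(s);s0['position']=[458.9,-60.2,198.9];T0=Tw(p,s0)
def prof(im,T,z,y,xs):
    o=[]
    for x in xs:
        w=np.array([O[0]+np.cos(YAW)*x-np.sin(YAW)*y,O[1]+np.sin(YAW)*x+np.cos(YAW)*y,z]);c=np.linalg.inv(T)@np.r_[w,1]
        u=K[0,0]*c[0]/-c[2]+K[0,2];v=-K[1,1]*c[1]/-c[2]+K[1,2]
        o.append(cv2.getRectSubPix(im[...,0].astype(np.float32),(1,1),(u,v))[0,0])
    return np.round(o).astype(int)
a=cv2.imread('pics/w2.png')[:,:,::-1];b=np.mean([get_image('wrist')['img'].astype(float) for _ in range(4)],0)
xs=np.arange(-198,-182,0.5)
for n,im,T in(('off',a,T0),('now',b,T1)):
    for z in(17,35): print(n,z);[print(prof(im.astype(float),T,z,y,xs)) for y in(-33,-30,-27)]
    print(n,'bottom z0');print(prof(im.astype(float),T,0,-30,xs))
E
```

```text
off 17
[134 132 131 130 129 129 128 128 127 127 127 126 126 125 121 108  81  46
  18   9   9  15  24  30  33  33  32  32  30  30  26  25]
[127 126 125 123 123 123 124 123 122 120 119 117 117 116 113 101  76  41
  14   4   6  14  26  34  36  37  38  36  36  38  38  36]
[121 121 121 121 120 119 119 118 117 116 115 114 114 112 109  97  72  40
  15   5   9  15  25  33  36  38  38  38  38  37  37  37]
off 35
[37 37 37 36 37 37 37 37 37 38 37 37 36 38 36 34 31 26 20 17 10  8  6  4
  7  5  5  5  6  4  7  4]
[37 38 37 37 37 37 37 37 36 37 37 37 38 37 37 34 25 12  4  4  6  3  4  6
  3  4  6  4  6  6  4  5]
[ 4  6 11 16 23 31 33 36 36 36 36 37 37 37 36 33 25 14  7  4  4  6  5  5
  5  5  5  4  4  5  5  5]
off bottom z0
[126 127 126 126 127 126 127 127 126 125 125 125 124 123 123 123 123 124
 124 123 125 125 124 125 125 125 124 125 125 125 124 125]
now 17
[128 127 127 126 127 126 126 126 125 124 119 105  75  39  13   5   5   5
   9  18  25  29  29  29  29  28  27  26  24  22  17  12]
[123 123 122 122 121 120 119 117 116 114 110  96  69  35  12   4   4   5
   9  17  25  29  31  31  31  31  31  30  30  30  30  30]
[120 120 119 119 118 117 117 115 114 114 109  96  68  35  12   5   5   4
   7  16  25  29  30  30  30  31  30  30  30  30  31  31]
now 35
[30 30 31 31 30 31 31 31 31 31 31 31 31 32 33 39 52 57 48 27 10  6  4  5
  5  4  4  5  5  9 12 15]
[30 31 30 30 29 30 31 30 31 31 31 30 30 30 32 38 48 47 30 13  6  5  4  6
  5  4  5  6  6 10 13 14]
[ 6 11 15 21 26 28 30 30 30 30 31 30 31 30 31 37 47 46 31 11  6  4  4  5
  5  5  6  8  9 12 13 13]
now bottom z0
[126 127 127 127 126 125 125 125 125 125 125 125 125 126 126 126 126 126
 125 126 125 125 125 125 125 124 125 126 126 127 127 128]
```

The measurement is ambiguous between upright and on. I'll turn the wrist so its camera looks almost straight down the base's front face.

Emit:
carry_out:
  slide:
    - [0, 0, 0]
    - [0, 0, 0]
    - [0, 0, 0]
    - [0, 0, 0]
    - [0, -0.01, 0]
    - [0, -0.02, 0.01]
    - [0, -0.026, 0.02]
    - [0, -0.026, 0.024]
  roll: [-10.6, -21.2, -31.8, -42.4, -53, -63.6, -74.2, -84.8]
  claw: [0.0854, 0.0854, 0.0854, 0.0854, 0.0854, 0.0854, 0.0854, 0.0854]

```text
clock: 18.92
position: [484.3, -52.4, 173.1]
ee_rot: [0.998, 0.065, -0.0, 0.0]
contact_force: [-0.8, -0.2, 0.3]
gripper_width: 85.3
grasp_force: 0.0
```

Emit:
carry_out:
  slide:
    - [0, 0, 0]
    - [0, 0, 0]
  roll: [-5, -5]
  claw: [0.0854, 0.0854]

```text
clock: 19.18
position: [483.9, -52.5, 173.6]
ee_rot: [0.994, 0.105, -0.0, 0.0]
contact_force: [-0.0, -0.6, 0.1]
gripper_width: 85.6
grasp_force: 0.0
```

```bash
python3 - <<'E'
from h import *
go(-278,-30,175)
s=read_state();p=get_image('wrist');T=Tw(p,s);K=np.array(p['mtx']);print('cam',tom(T[:3,3]))
x,y=-190,-30
w=np.array([O[0]+np.cos(YAW)*x-np.sin(YAW)*y,O[1]+np.sin(YAW)*x+np.cos(YAW)*y,26,1]);c=np.linalg.inv(T)@w
u=K[0,0]*c[0]/-c[2]+K[0,2];v=-K[1,1]*c[1]/-c[2]+K[1,2];print(u,v,K[0,0]/-c[2],'px/mm')
save(p,'w5.png')
u0,v0=int(np.clip(u,60,580)),int(np.clip(v,50,350))
b=p['img'][v0-50:v0+50,u0-60:u0+60][:,:,::-1]
cv2.imwrite('pics/g2.png',cv2.resize(np.clip(b*1.8,0,255).astype(np.uint8),None,fx=5,fy=5,interpolation=cv2.INTER_CUBIC))
E
```

```text
t 19.18 maker [-280.   -29.8  173.6] tool y az in maker -90.3 F [-0.  -0.6  0.1] w 85.6 | slide mm [ 2.   0.2 -1.4] unit x,y maker in tool [ 1.    -0.005 -0.   ] [-0.005 -1.    -0.   ]
cam [-202.11499209  -30.28527896  142.39265087]
319.48376079944217 57.6217715665594 3.207652740008658 px/mm
```

View pics/g2.png

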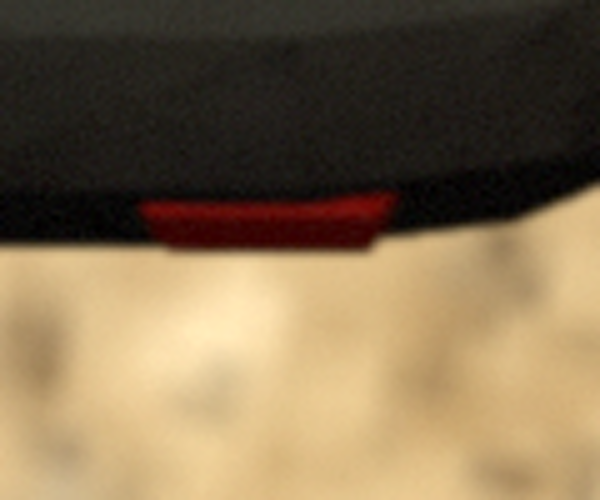

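This view is clear. The upper ledge is only about 1 mm proud and the face is still visible, so the rocker is just upright, not on: a vertical finger presses both halves. I need the fingertip to lead, meaning a slight tilt, so I'll see how the arm behaves at the edge of its reach, well clear of everything.

Emit:
carry_out:
  slide:
    - [-0.06, 0, 0]
    - [-0.08, 0, -0.06]
    - [-0.08, 0, -0.12]
    - [-0.08, 0, -0.18]
    - [-0.08, 0, -0.24]
    - [-0.08, 0, -0.3]
    - [-0.08, 0, -0.36]
    - [-0.08, 0, -0.42]
  roll: [10, 20, 30, 40, 50, 60, 70, 80]
  claw: [0.0854, 0.0854, 0.0854, 0.0854, 0.0854, 0.0854, 0.0854, 0.0854]

```text
clock: 20.23
position: [404.7, -69.5, 596.0]
ee_rot: [0.828, -0.561, 0.0, -0.001]
contact_force: [1.1, -0.1, 0.2]
gripper_width: 85.3
grasp_force: 0.0
```

```bash
python3 -c "
from h import *
go(-280,-30,200);s=read_state();print(np.round(s['joints'],3),s['ee_rot'])"
```

```text
t 20.23 maker [-361.   -29.4  596. ] tool y az in maker -170.6 F [ 1.1 -0.1  0.2] w 85.3 | slide mm [ 13.8 -79.4 396.1] unit x,y maker in tool [ 0.163 -0.987  0.001] [-0.987 -0.163  0.   ]
[ 0.23  -0.077 -0.086 -0.    -1.561  0.15 ] [ 8.27710996e-01 -5.61154293e-01  3.15373280e-04 -5.16605311e-04]
```

Emit:
carry_out:
  slide:
    - [0, 0, -0.06]
    - [0, 0, -0.12]
    - [0, 0, -0.18]
    - [0, 0, -0.24]
    - [0, 0, -0.3]
    - [0, 0, -0.36]
    - [0, 0, -0.42]
    - [0, 0, -0.48]
  roll: [9, 9, 9, 9, 9, 9, 9, 9]
  claw: [0.0854, 0.0854, 0.0854, 0.0854, 0.0854, 0.0854, 0.0854, 0.0854]

```text
clock: 21.22
position: [377.7, -60.6, 957.2]
ee_rot: [0.783, -0.622, 0.007, 0.001]
contact_force: [1.6, -0.1, -0.1]
gripper_width: 85.2
grasp_force: 0.0
```

```bash
python3 -c "
from h import *
go(-280,-30,200);s=read_state();print(np.round(s['joints'],3),s['ee_rot'])"
```

```text
t 21.23 maker [-385.4  -14.9  957.2] tool y az in maker -179.2 F [ 1.6 -0.1 -0.1] w 85.2 | slide mm [  7.  -99.8 758. ] unit x,y maker in tool [ 0.013 -1.     0.007] [-1.    -0.013 -0.012]
[ 0.276  0.292  1.402  0.029 -2.674 -0.022] [ 0.78333803 -0.62155394  0.00714711  0.00107515]
```

The pose bends slightly at the limit. One more probe: command farther and look at the tool axis.

Emit:
carry_out:
  slide:
    - [0, 0, -0.06]
    - [0, 0, -0.12]
    - [0, 0, -0.18]
    - [0, 0, -0.24]
  roll: [0, 0, 0, 0]
  claw: [0.0854, 0.0854, 0.0854, 0.0854]

```text
clock: 21.72
position: [314.9, -50.3, 983.3]
ee_rot: [0.783, -0.621, 0.02, -0.006]
contact_force: [-0.4, 0.7, -0.2]
gripper_width: 85.7
grasp_force: 0.0
```

```bash
python3 -c "
from h import *
go(-280,-30,200);s=read_state();print(np.round(s['joints'],3),R.from_quat(s['ee_rot']).as_matrix().round(3))"
```

```text
t 21.73 maker [-444.6    8.6  983.3] tool y az in maker -179.2 F [-0.4  0.7 -0.2] w 85.7 | slide mm [  21.2 -136.9  789.2] unit x,y maker in tool [ 0.013 -0.999  0.035] [-1.    -0.014 -0.024]
[ 0.378  0.22   1.408  0.074 -2.727 -0.081] [[ 0.227 -0.973  0.039]
 [-0.974 -0.228 -0.016]
 [ 0.025 -0.035 -0.999]]
```

The tilt grows forward (fingers leading toward +x), which is the direction I need. Continue.

Emit:
carry_out:
  slide:
    - [0, 0, -0.06]
    - [0, 0, -0.12]
    - [0, 0, -0.18]
    - [0, 0, -0.24]
    - [0, 0, -0.3]
    - [0, 0, -0.36]
  roll: [0, 0, 0, 0, 0, 0]
  claw: [0.0854, 0.0854, 0.0854, 0.0854, 0.0854, 0.0854]

```text
clock: 22.48
position: [244.9, -33.1, 1006.0]
ee_rot: [0.783, -0.621, 0.03, -0.007]
contact_force: [0.6, 1.1, -0.6]
gripper_width: 85.2
grasp_force: 0.0
```

```bash
python3 -c "
from h import *
go(-280,-30,200);s=read_state();print(np.round(s['joints'],3),R.from_quat(s['ee_rot']).as_matrix().round(3))"
```

```text
t 22.48 maker [-509.3   40.4 1006. ] tool y az in maker -179.2 F [ 0.6  1.1 -0.6] w 85.2 | slide mm [  42.4 -190.1  818. ] unit x,y maker in tool [ 0.012 -0.999  0.048] [-0.999 -0.014 -0.038]
[ 0.593  0.14   1.407  0.159 -2.803 -0.213] [[ 0.226 -0.973  0.055]
 [-0.973 -0.228 -0.026]
 [ 0.038 -0.047 -0.998]]
```

Emit:
carry_out:
  slide:
    - [0, -0.06, 0]
    - [0, -0.12, 0]
    - [0, -0.18, 0]
    - [0, -0.24, 0]
    - [0, -0.3, 0]
    - [0, -0.36, 0]
    - [0, -0.4, 0]
    - [0, -0.4, 0]
  roll: [0, 0, 0, 0, 0, 0, 0, 0]
  claw: [0.0854, 0.0854, 0.0854, 0.0854, 0.0854, 0.0854, 0.0854, 0.0854]

```text
clock: 23.48
position: [510.4, 43.2, 898.5]
ee_rot: [0.783, -0.621, 0.04, -0.013]
contact_force: [0.0, -0.3, -0.2]
gripper_width: 85.2
grasp_force: 0.0
```

```bash
python3 -c "
from h import *
go(-280,-30,200);s=read_state();print(np.round(s['joints'],3),R.from_quat(s['ee_rot']).as_matrix().round(3))"
```

```text
t 23.48 maker [-233.6   58.   898.5] tool y az in maker -179.1 F [ 0.  -0.3 -0.2] w 85.2 | slide mm [ 54.7  96.8 696.8] unit x,y maker in tool [ 0.012 -0.997  0.071] [-0.999 -0.015 -0.046]
[ 0.415  0.45   1.406  0.094 -2.464 -0.11 ] [[ 0.226 -0.971  0.079]
 [-0.973 -0.229 -0.029]
 [ 0.047 -0.07  -0.996]]
```

Emit:
carry_out:
  slide:
    - [0, -0.04, -0.05]
    - [0, -0.08, -0.1]
    - [0, -0.12, -0.15]
  roll: [0, 0, 0]
  claw: [0.0854, 0.0854, 0.0854]

```text
clock: 23.85
position: [507.8, 57.2, 902.3]
ee_rot: [0.782, -0.62, 0.053, -0.023]
contact_force: [-0.2, 0.6, -1.1]
gripper_width: 85.4
grasp_force: 0.0
```

```bash
python3 -c "
from h import *
go(-280,-30,200);s=read_state();print(np.round(s['joints'],3))"
```

```text
t 23.85 maker [-233.1   72.2  902.3] tool y az in maker -179.0 F [-0.2  0.6 -1.1] w 85.4 | slide mm [ 63.2 119.9 698.2] unit x,y maker in tool [ 0.011 -0.995  0.103] [-0.998 -0.017 -0.053]
[ 0.447  0.448  1.408  0.117 -2.439 -0.125]
```

That works: the tilt goes from 0.071 to 0.103 in three rows. Repeat.

Emit:
carry_out:
  slide:
    - [0.01, -0.04, -0.05]
    - [0.02, -0.08, -0.1]
    - [0.03, -0.12, -0.15]
  roll: [0, 0, 0]
  claw: [0.0854, 0.0854, 0.0854]

```text
clock: 24.22
position: [510.7, 53.4, 903.5]
ee_rot: [0.782, -0.62, 0.065, -0.03]
contact_force: [-0.3, -0.3, 0.7]
gripper_width: 85.3
grasp_force: 0.0
```

Emit:
carry_out:
  slide:
    - [0.01, -0.04, -0.05]
    - [0.02, -0.08, -0.1]
    - [0.03, -0.12, -0.15]
  roll: [0, 0, 0]
  claw: [0.0854, 0.0854, 0.0854]

```text
clock: 24.6
position: [509.5, 50.5, 907.3]
ee_rot: [0.781, -0.619, 0.077, -0.039]
contact_force: [0.2, 0.3, -0.3]
gripper_width: 85.3
grasp_force: 0.0
```

Emit:
carry_out:
  slide:
    - [0.01, -0.04, -0.05]
    - [0.02, -0.08, -0.1]
    - [0.03, -0.12, -0.15]
  roll: [0, 0, 0]
  claw: [0.0854, 0.0854, 0.0854]

```text
clock: 24.98
position: [505.6, 48.3, 912.7]
ee_rot: [0.78, -0.618, 0.09, -0.047]
contact_force: [0.6, 1.1, -0.6]
gripper_width: 85.4
grasp_force: 0.0
```

```bash
python3 -c "
from h import *
go(-350,-30,400);s=read_state();print(np.round(s['joints'],3))"
```

```text
t 24.98 maker [-237.2   64.   912.7] tool y az in maker -178.7 F [ 0.6  1.1 -0.6] w 85.4 | slide mm [ 50.9 207.8 488.6] unit x,y maker in tool [ 0.007 -0.982  0.186] [-0.997 -0.022 -0.079]
[ 0.441  0.439  1.407  0.17  -2.365 -0.078]
```

The tilt is 0.19 rad, which is enough. Next I'll work out the waypoints that bring the lower corner of the finger back to the switch.

```bash
cat >> h.py <<'E'
PT=np.array([0,-56.5,152.])
def gopt(*pts):
    s=read_state();Rm=R.from_quat(s['ee_rot']).as_matrix();c,n=np.cos(YAW),np.sin(YAW)
    cur=np.array(s['position'])+Rm@PT
    print('t',round(s['clock'],2),'corner maker',tom(cur).round(1),'tcp',tom(s['position']).round(1),'F',np.round(s['contact_force'],1),'xm in tool',(Rm.T@[c,n,0]).round(3),'ym',(Rm.T@[-n,c,0]).round(3),'j',np.round(s['joints'],2))
    for x,y,z in pts:
        w=np.array([O[0]+c*x-n*y,O[1]+n*x+c*y,z]);print((x,y,z),(Rm.T@(w-cur)).round(1))
E
python3 -c "
from h import *
gopt((-330,0,500),(-330,-29.5,250),(-225,-29.5,60),(-205,-29.5,19))"
```

```text
t 24.98 corner maker [-153.4   53.3  774.3] tcp [-237.2   64.   912.7] F [ 0.6  1.1 -0.6] xm in tool [ 0.007 -0.982  0.186] ym [-0.997 -0.022 -0.079] j [ 0.44  0.44  1.41  0.17 -2.37 -0.08]
(-330, 0, 500) [ 29.3 225.4 240. ]
(-330, -29.5, 250) [ 38.3 272.3 487.2]
(-225, -29.5, 60) [ 23.5 204.3 692.8]
(-205, -29.5, 19) [ 20.3 192.2 736.7]
```

Emit:
carry_out:
  slide:
    - [0.008, 0.05, 0.03]
    - [0.013, 0.1, 0.065]
    - [0.018, 0.15, 0.1]
    - [0.022, 0.19, 0.145]
    - [0.026, 0.215, 0.195]
    - [0.03, 0.23, 0.25]
    - [0.032, 0.245, 0.31]
    - [0.034, 0.255, 0.37]
  roll: [0, 0, 0, 0, 0, 0, 0, 0]
  claw: [0.0854, 0.0854, 0.0854, 0.0854, 0.0854, 0.0854, 0.0854, 0.0854]

```text
clock: 25.98
position: [343.2, -52.3, 550.7]
ee_rot: [0.78, -0.618, 0.09, -0.048]
contact_force: [0.5, 0.6, -0.3]
gripper_width: 85.3
grasp_force: 0.0
```

```bash
python3 -c "
from h import *
gopt((-300,-29.5,200),(-225,-29.5,60),(-205,-29.5,19))"
```

```text
t 25.98 corner maker [-333.3  -10.1  412.4] tcp [-4.174e+02  5.000e-01  5.507e+02] F [ 0.5  0.6 -0.3] xm in tool [ 0.007 -0.982  0.188] ym [-0.997 -0.022 -0.079] j [ 0.37 -0.25 -0.38  0.11 -1.27 -0.16]
(-300, -29.5, 200) [  2.3   7.4 215.8]
(-225, -29.5, 60) [ -8.6 -40.1 366.9]
(-205, -29.5, 19) [-11.8 -52.1 410.8]
```

The tilt is kept. Descend to the standoff.

Emit:
carry_out:
  slide:
    - [0.002, 0.003, 0.06]
    - [0.003, 0.005, 0.12]
    - [0.003, 0.007, 0.18]
    - [0.002, 0.007, 0.235]
    - [-0.003, -0.015, 0.285]
    - [-0.007, -0.03, 0.335]
    - [-0.009, -0.04, 0.367]
    - [-0.009, -0.04, 0.367]
  roll: [0, 0, 0, 0, 0, 0, 0, 0]
  claw: [0.0854, 0.0854, 0.0854, 0.0854, 0.0854, 0.0854, 0.0854, 0.0854]

```text
clock: 26.98
position: [453.2, -47.8, 197.3]
ee_rot: [0.78, -0.618, 0.088, -0.044]
contact_force: [-1.6, -0.1, 0.3]
gripper_width: 85.5
grasp_force: 0.0
```

```bash
python3 -c "
from h import *
gopt((-225,-29.5,40),(-205,-29.5,18),(-196,-29.5,18),(-190,-29.5,18))"
```

```text
t 26.98 corner maker [-226.1  -29.5   58.4] tcp [-308.9  -18.6  197.3] F [-1.6 -0.1  0.3] xm in tool [ 0.008 -0.984  0.179] ym [-0.997 -0.022 -0.08 ] j [ 0.24  0.35 -0.86  0.45 -0.19 -0.45]
(-225, -29.5, 40) [-1.5  2.2 18.2]
(-205, -29.5, 18) [ -3.1 -13.6  43.4]
(-196, -29.5, 18) [ -3.1 -22.4  45. ]
(-190, -29.5, 18) [ -3.  -28.3  46. ]
```

Joint 5 is near its limit (-0.16), so I'll advance in small steps and watch the tilt.

Emit:
carry_out:
  slide:
    - [-0.001, -0.007, 0.015]
    - [-0.002, -0.013, 0.03]
    - [-0.003, -0.0136, 0.0434]
    - [-0.003, -0.0136, 0.0434]
  roll: [0, 0, 0, 0]
  claw: [0.0854, 0.0854, 0.0854, 0.0854]

```text
clock: 27.48
position: [482.9, -45.8, 169.7]
ee_rot: [0.781, -0.618, 0.081, -0.047]
contact_force: [0.2, 0.6, 0.4]
gripper_width: 85.7
grasp_force: 0.0
```

```bash
python3 -c "
from h import *
gopt((-205,-29.5,18),(-196,-29.5,18),(-190,-29.5,18))"
```

```text
t 27.48 corner maker [-197.5  -31.8   30.1] tcp [-279.5  -23.1  169.7] F [0.2 0.6 0.4] xm in tool [ 0.009 -0.985  0.174] ym [-0.998 -0.021 -0.065] j [ 0.23  0.44 -0.81  0.43 -0.16 -0.42]
(-205, -29.5, 18) [-3.2  9.5 10.4]
(-196, -29.5, 18) [-3.1  0.6 12. ]
(-190, -29.5, 18) [-3.  -5.3 13. ]
```

Emit:
carry_out:
  slide:
    - [-0.003, 0.001, 0.006]
    - [-0.003, 0.002, 0.013]
    - [-0.003, 0.002, 0.016]
  roll: [0, 0, 0]
  claw: [0.0854, 0.0854, 0.0854]

```text
clock: 27.85
position: [484.7, -45.1, 164.6]
ee_rot: [0.78, -0.619, 0.076, -0.045]
contact_force: [-36.5, 27.7, 93.7]
gripper_width: 85.5
grasp_force: 47.0
```

```bash
python3 -c "
from h import *
gopt((-205,-29.5,18),(-196,-29.5,18),(-190,-29.5,18))"
```

```text
t 27.85 corner maker [-196.9  -30.9   24.2] tcp [-277.6  -22.7  164.6] F [-36.5  27.7  93.7] xm in tool [ 0.009 -0.986  0.165] ym [-0.998 -0.019 -0.061] j [ 0.23  0.46 -0.79  0.37 -0.18 -0.37]
(-205, -29.5, 18) [-1.9  9.   4.7]
(-196, -29.5, 18) [-1.8  0.1  6.2]
(-190, -29.5, 18) [-1.7 -5.8  7.2]
```

The force rose sharply: tilted like this, the trailing open finger reaches the worktop. I'll lift off at once, then use a smaller opening so it stays clear.

Emit:
carry_out:
  slide:
    - [0, 0.01, -0.02]
    - [0, 0.035, -0.05]
    - [0, 0.035, -0.06]
    - [0, 0.035, -0.06]
    - [0, 0.035, -0.06]
  roll: [0, 0, 0, 0, 0]
  claw: [0.0854, 0.06, 0.03, 0.03, 0.03]

```text
clock: 28.48
position: [443.4, -52.8, 211.2]
ee_rot: [0.781, -0.618, 0.074, -0.046]
contact_force: [-0.4, 0.3, -0.7]
gripper_width: 29.8
grasp_force: 0.0
```

```bash
python3 - <<'E'
from h import *
gopt()
p=get_image('wrist');s=read_state();print(s['gripper_width'])
W=p['z_map'];K=np.array(p['mtx']);v,u=np.mgrid[0:400,0:640]
P=np.stack([(u-K[0,2])/K[0,0]*W,-(v-K[1,2])/K[1,1]*W,-W],-1)[W>0];T=np.array(p['T_tool_cam']);P=P@T[:3,:3].T+T[:3,3]
for z in range(80,178,4):
    m=(abs(P[:,2]-z)<2)&(abs(P[:,0])<25)&(abs(P[:,1])<85);m1=m&(P[:,1]<0);m2=m&(P[:,1]>0)
    print(z,*[np.percentile(P[j,1],[1,99]).round(1) for j in(m1,m2) if j.sum()>3])
E
```

```text
t 28.48 corner maker [-239.   -28.8   70.7] tcp [-319.6  -21.4  211.2] F [-0.4  0.3 -0.7] xm in tool [ 0.011 -0.986  0.164] ym [-0.998 -0.021 -0.057] j [ 0.26  0.32 -0.79  0.21 -0.3  -0.22]
29.94259817352671
80
84
88 [-22.7 -10.8] [ 9.5 21.3]
92 [-59.9  -1.6] [ 3.  58.6]
96 [-59.6  -0.6] [ 0.4 58. ]
100 [-57.7  -1.2] [ 1.2 56.2]
104 [-56.  -13.6] [12.1 54.5]
108 [-54.6 -14.2] [12.9 53.1]
112 [-52.7 -30.2] [24.8 51.4]
116 [-50.5 -16.8] [15.3 49.2]
120 [-49.2 -16.7] [15.2 47.8]
124 [-47.9 -17.1] [15.6 46.4]
128 [-45.  -17.2] [15.8 43.7]
132 [-37.1 -17.2] [15.7 35.8]
136 [-23.7 -15.6] [14.1 22.5]
140 [-28.5 -15.6] [14.1 27.3]
144 [-29.  -15.6] [14.1 27.5]
148 [-29.2 -15.7] [14.1 27.5]
152 [-29.3 -15.7] [14.1 27.7]
156 [-29.2 -15.7] [14.1 27.7]
160 [-29.2 -15.7] [14.1 27.7]
164 [-28.7 -15.6] [14.1 27.1]
168 [-26.9 -15.7] [14.1 25.1]
172 [-22.2 -15.7] [14.1 20.6]
176
```

With the 30 mm opening the trailing tip sits 17 mm below the leading corner. With the corner at z≈21 it clears the worktop by 3.6 mm, and the knuckle clears the glass.

```bash
sed -i 's/^PT=.*/PT=np.array([0,-28.4,163.])/' h.py; python3 -c "
from h import *
gopt((-215,-29.5,40),(-200,-29.5,21.5))"
```

```text
t 28.52 corner maker [-265.1  -30.1   54.9] tcp [-319.7  -21.4  210.9] F [ 0.3 -0.3 -0.6] xm in tool [ 0.011 -0.987  0.163] ym [-0.998 -0.021 -0.057] j [ 0.26  0.32 -0.79  0.21 -0.3  -0.22]
(-215, -29.5, 40) [ -0.9 -47.1  22.8]
(-200, -29.5, 21.5) [ -1.8 -58.9  43.5]
```

Emit:
carry_out:
  slide:
    - [-0.001, -0.025, 0.011]
    - [-0.001, -0.047, 0.023]
    - [-0.001, -0.053, 0.033]
    - [-0.002, -0.058, 0.042]
    - [-0.002, -0.058, 0.042]
  roll: [0, 0, 0, 0, 0]
  claw: [0.03, 0.03, 0.03, 0.03, 0.03]

```text
clock: 29.15
position: [504.7, -38.6, 178.3]
ee_rot: [0.781, -0.618, 0.073, -0.045]
contact_force: [-0.2, 0.3, -0.5]
gripper_width: 29.7
grasp_force: 0.0
```

```bash
python3 -c "
from h import *
gopt((-196,-29.5,21.5),(-190,-29.5,21.5))"
```

```text
t 29.15 corner maker [-202.4  -29.3   22.3] tcp [-256.7  -20.7  178.3] F [-0.2  0.3 -0.5] xm in tool [ 0.011 -0.987  0.161] ym [-0.998 -0.021 -0.057] j [ 0.25  0.46 -0.68  0.23 -0.28 -0.23]
(-196, -29.5, 21.5) [ 0.2 -6.2  1.8]
(-190, -29.5, 21.5) [  0.2 -12.1   2.8]
```

Emit:
carry_out:
  slide:
    - [0, -0.004, 0.0012]
    - [0, -0.0075, 0.0018]
    - [0, -0.009, 0.002]
    - [0, -0.009, 0.002]
  roll: [0, 0, 0, 0]
  claw: [0.03, 0.03, 0.03, 0.03]

```text
clock: 29.65
position: [514.4, -36.3, 179.2]
ee_rot: [0.781, -0.618, 0.074, -0.046]
contact_force: [0.0, 0.1, -0.3]
gripper_width: 30.2
grasp_force: 0.0
```

Emit:
carry_out:
  slide:
    - [0, -0.001, 0.0002]
    - [0, -0.0015, 0.0003]
  roll: [0, 0]
  claw: [0.03, 0.03]

```text
clock: 29.9
position: [515.8, -36.0, 179.0]
ee_rot: [0.781, -0.618, 0.074, -0.046]
contact_force: [1.1, -0.5, 0.6]
gripper_width: 30.0
grasp_force: 0.0
```

Emit:
carry_out:
  slide:
    - [0, -0.001, 0.0002]
    - [0, -0.0015, 0.0003]
  roll: [0, 0]
  claw: [0.03, 0.03]

```text
clock: 30.15
position: [517.0, -35.8, 178.7]
ee_rot: [0.781, -0.618, 0.074, -0.045]
contact_force: [-1.4, -0.1, 0.6]
gripper_width: 30.2
grasp_force: 0.8
```

```bash
python3 -c "
from h import *
gopt((-190,-29.5,21.5))"
```

```text
t 30.15 corner maker [-189.5  -29.2   22.8] tcp [-244.1  -20.6  178.7] F [-1.4 -0.1  0.6] xm in tool [ 0.011 -0.987  0.163] ym [-0.998 -0.02  -0.057] j [ 0.25  0.47 -0.64  0.21 -0.3  -0.22]
(-190, -29.5, 21.5) [0.2 0.7 1.2]
```

Emit:
carry_out:
  slide:
    - [0, -0.0005, 0.001]
    - [0, -0.001, 0.0012]
  roll: [0, 0]
  claw: [0.03, 0.03]

```text
clock: 30.4
position: [517.5, -35.8, 177.5]
ee_rot: [0.781, -0.618, 0.073, -0.044]
contact_force: [-4.6, -0.3, 2.9]
gripper_width: 29.9
grasp_force: 2.6
```

Emit:
carry_out:
  slide:
    - [0, -0.0005, 0.0001]
    - [0, -0.001, 0.0002]
  roll: [0, 0]
  claw: [0.03, 0.03]

```text
clock: 30.65
position: [517.9, -35.8, 177.3]
ee_rot: [0.781, -0.619, 0.073, -0.044]
contact_force: [-7.1, -0.7, 4.0]
gripper_width: 30.3
grasp_force: 3.2
```

Emit:
carry_out:
  slide:
    - [0, -0.0005, 0.0001]
    - [0, -0.001, 0.0002]
  roll: [0, 0]
  claw: [0.03, 0.03]

```text
clock: 30.9
position: [518.3, -35.8, 177.0]
ee_rot: [0.781, -0.619, 0.072, -0.043]
contact_force: [-7.3, -0.8, 2.7]
gripper_width: 29.3
grasp_force: 3.7
```

Emit:
carry_out:
  slide:
    - [0, -0.0005, 0.0001]
    - [0, -0.001, 0.0002]
  roll: [0, 0]
  claw: [0.03, 0.03]

```text
clock: 31.15
position: [518.8, -35.7, 176.7]
ee_rot: [0.781, -0.619, 0.072, -0.042]
contact_force: [-7.8, -0.5, 3.7]
gripper_width: 29.7
grasp_force: 4.0
```

```bash
python3 -c "
from h import *
gopt((-190,-29.5,21.5))"
```

```text
t 31.15 corner maker [-188.9  -29.7   20.3] tcp [-242.3  -20.9  176.7] F [-7.8 -0.5  3.7] xm in tool [ 0.01  -0.988  0.156] ym [-0.998 -0.019 -0.057] j [ 0.25  0.47 -0.64  0.21 -0.31 -0.22]
(-190, -29.5, 21.5) [-0.1  0.9 -1.4]
```

Emit:
carry_out:
  slide:
    - [0, -0.001, -0.0002]
    - [0, -0.002, -0.0004]
  roll: [0, 0]
  claw: [0.03, 0.03]

```text
clock: 31.4
position: [519.4, -35.6, 176.8]
ee_rot: [0.781, -0.619, 0.07, -0.041]
contact_force: [-12.3, -0.1, 3.8]
gripper_width: 30.0
grasp_force: 5.5
```

Emit:
carry_out:
  slide:
    - [0, -0.001, -0.0002]
    - [0, -0.002, -0.0004]
  roll: [0, 0]
  claw: [0.03, 0.03]

```text
clock: 31.65
position: [520.1, -35.4, 177.0]
ee_rot: [0.781, -0.62, 0.069, -0.039]
contact_force: [-14.7, -0.3, 5.2]
gripper_width: 30.3
grasp_force: 6.8
```

```bash
python3 -c "
from h import *
gopt((-190,-29.5,21.5))"
```

```text
t 31.65 corner maker [-188.8  -29.7   20.3] tcp [-241.   -20.8  177. ] F [-14.7  -0.3   5.2] xm in tool [ 0.009 -0.989  0.148] ym [-0.998 -0.017 -0.058] j [ 0.25  0.48 -0.63  0.2  -0.32 -0.21]
(-190, -29.5, 21.5) [-0.2  1.  -1.4]
```

The press stalled at 15 N with the corner flush with the base. Back off and look down the face again.

Emit:
carry_out:
  slide:
    - [0, 0.012, 0]
    - [0, 0.04, -0.01]
    - [0, 0.05, -0.02]
    - [0, 0.05, -0.02]
    - [0, 0.05, -0.02]
    - [0, 0.05, -0.02]
    - [0, 0.046, -0.015]
    - [0, 0.046, -0.015]
  roll: [0, -10.6, -21.2, -31.8, -42.4, -53, -63.6, -74.2]
  claw: [0.03, 0.03, 0.03, 0.03, 0.03, 0.03, 0.03, 0.03]

```text
clock: 32.65
position: [479.7, -43.8, 186.8]
ee_rot: [0.996, -0.018, 0.088, 0.008]
contact_force: [0.3, -0.4, -1.0]
gripper_width: 30.2
grasp_force: 0.0
```

```bash
python3 - <<'E'
from h import *
gopt()
s=read_state();p=get_image('wrist');T=Tw(p,s);K=np.array(p['mtx']);print('cam',tom(T[:3,3]))
def pix(x,y,z):
    w=np.array([O[0]+np.cos(YAW)*x-np.sin(YAW)*y,O[1]+np.sin(YAW)*x+np.cos(YAW)*y,z,1]);c=np.linalg.inv(T)@w
    return np.array([K[0,0]*c[0]/-c[2]+K[0,2],-K[1,1]*c[1]/-c[2]+K[1,2]])
for nm,th in(('off',-.15),('upright',0),('on',.15)):
    f,g=6,4.8 # face 6 from pivot, pivot 4.8 behind base
    q=[]
    for h in(9,-9): q.append((-190+g-f*np.cos(th)-h*np.sin(th), 26+h*np.cos(th)-f*np.sin(th)))
    print(nm,q,'pix top',pix(q[0][0],-30,q[0][1]).round(1),'bot',pix(q[1][0],-30,q[1][1]).round(1),'base35',pix(-190,-30,35).round(1))
u,v=pix(-190,-30,26);u0,v0=int(np.clip(u,60,580)),int(np.clip(v,50,350));print(u,v)
b=p['img'][v0-50:v0+50,u0-60:u0+60][:,:,::-1]
cv2.imwrite('pics/g3.png',cv2.resize(np.clip(b*1.8,0,255).astype(np.uint8),None,fx=5,fy=5,interpolation=cv2.INTER_CUBIC))
E
```

```text
t 32.65 corner maker [-247.8   -2.    26. ] tcp [-282.3  -20.3  186.8] F [ 0.3 -0.4 -1. ] xm in tool [ 0.953 -0.251  0.168] ym [-0.245 -0.968 -0.056] j [ 0.25  0.41 -0.74  0.24 -0.26  1.05]
cam [-202.86082752  -41.071514    169.71501568]
off [(np.float64(-189.78768327535383), np.float64(35.79556849626598)), (np.float64(-192.47756965987864), np.float64(17.997689093417215))] pix top [279.6 136.7] bot [285.6 145.9] base35 [280.  137.4]
upright [(np.float64(-191.2), np.float64(35.0)), (np.float64(-191.2), np.float64(17.0))] pix top [280.8 140.5] bot [285.1 143.1] base35 [280.  137.4]
on [(np.float64(-192.47756965987864), np.float64(34.002310906582785)), (np.float64(-189.78768327535383), np.float64(16.20443150373402))] pix top [282.  143.9] bot [284.4 140.1] base35 [280.  137.4]
282.3029521784039 139.02187421919615
```

I've used my ten pictures, so I'll decide from pixel profiles across the switch, comparing with the saved w5.png (upright state).

```bash
python3 - <<'E'
from h import *
s=read_state();ps=[get_image('wrist') for _ in range(4)];p=ps[0];T=Tw(p,s);K=np.array(p['mtx'])
im=np.mean([q['img'].astype(float) for q in ps],0)
def pix(T,x,y,z):
    w=np.array([O[0]+np.cos(YAW)*x-np.sin(YAW)*y,O[1]+np.sin(YAW)*x+np.cos(YAW)*y,z,1]);c=np.linalg.inv(T)@w
    return K[0,0]*c[0]/-c[2]+K[0,2],-K[1,1]*c[1]/-c[2]+K[1,2]
def row(im,T,y):
    o=[]
    for x in np.arange(-197,-184,.4):
        g=cv2.getRectSubPix(im.astype(np.float32),(1,1),pix(T,x,y,35))[0,0];o.append(f'{g[0]:.0f}/{g[1]:.0f}')
    return ' '.join(o)
s5=dict(s);s5['position']=[483.9,-52.5,173.6];q=np.array([.994,.105,0,0]);s5['ee_rot']=q/np.linalg.norm(q);T5=Tw(p,s5)
a=cv2.imread('pics/w5.png')[:,:,::-1]
for y in(-34,-30,-26): print('before',y,row(a,T5,y)); print('now   ',y,row(im,T,y))
E
```

```text
before -34 124/107 124/106 123/105 122/104 122/104 122/103 122/103 122/103 121/103 122/103 122/105 123/104 123/105 124/106 124/106 115/96 91/74 55/38 32/9 32/4 43/4 57/7 54/5 32/7 12/6 16/14 16/15 15/13 15/13 14/12 16/14 16/15 17/15
now    -34 167/145 166/144 165/142 163/140 162/138 160/136 159/135 158/134 158/134 159/135 160/136 162/138 162/138 163/139 163/140 163/140 160/138 149/128 126/103 98/68 77/34 73/14 75/8 71/8 56/9 37/13 26/17 23/19 24/22 25/22 26/23 26/23 26/23
before -30 127/110 125/108 126/107 124/106 123/105 124/105 123/106 123/106 124/106 125/107 125/107 126/107 126/108 126/108 124/107 94/78 42/23 32/3 32/1 34/2 48/6 53/9 27/5 10/7 11/10 14/11 13/11 14/13 15/12 16/14 14/13 17/17 17/14
now    -30 169/148 170/149 171/150 172/152 174/153 175/154 176/155 176/157 177/158 178/158 178/158 176/156 174/154 173/152 170/150 167/147 158/138 132/114 98/75 78/38 80/18 89/11 89/11 74/11 49/13 30/16 22/18 23/20 24/21 24/22 25/23 25/23 26/24
before -26 130/116 134/119 137/123 141/126 144/129 143/130 144/129 143/129 143/129 143/128 140/126 140/124 137/122 137/121 133/117 104/89 49/30 32/4 31/3 34/4 46/5 52/9 27/7 9/6 14/13 14/13 15/14 14/14 14/13 16/16 17/16 16/16 19/16
now    -26 165/147 168/151 173/156 178/160 181/164 185/168 187/169 187/168 185/167 184/166 182/163 181/161 178/158 176/156 174/153 171/150 161/141 136/117 99/78 77/39 79/18 89/12 88/11 70/11 44/14 28/18 24/21 23/21 24/22 25/24 27/25 27/25 28/26
```

Before: a dark face plateau plus a 1 mm bright ledge. Now: one bright ledge about 2.3 mm wide with the face hidden, which matches "on". One sharp confirming frame, plus a check of the carafe after moving clear.

Emit:
carry_out:
  slide:
    - [0, 0, 0]
    - [0, 0, 0]
  roll: [0, 0]
  claw: [0.03, 0.03]

```text
clock: 33.15
position: [478.5, -44.2, 186.6]
ee_rot: [0.996, -0.022, 0.087, 0.008]
contact_force: [-0.4, -1.4, -0.2]
gripper_width: 29.9
grasp_force: 0.0
```

```bash
python3 - <<'E'
from h import *
s=read_state();p=get_image('wrist');T=Tw(p,s);K=np.array(p['mtx']);im=p['img']
def pix(T,x,y,z):
    w=np.array([O[0]+np.cos(YAW)*x-np.sin(YAW)*y,O[1]+np.sin(YAW)*x+np.cos(YAW)*y,z,1]);c=np.linalg.inv(T)@w
    return K[0,0]*c[0]/-c[2]+K[0,2],-K[1,1]*c[1]/-c[2]+K[1,2]
for y in(-34,-32,-30,-28,-26):
    print(y,' '.join('%d/%d'%tuple(cv2.getRectSubPix(im,(1,1),pix(T,x,y,35))[0,0][:2]) for x in np.arange(-192,-185,.4)))
gopt((-330,150,250));print(p['img'].mean())
E
```

```text
-34 162/139 162/140 161/139 151/130 121/103 86/59 76/25 82/12 91/9 94/8 80/9 51/10 25/13 21/18 24/22 24/22 25/23 25/23
-32 165/143 163/141 161/140 143/124 99/83 64/36 75/16 89/14 98/9 97/11 72/11 38/13 21/15 22/20 23/21 24/22 25/22 25/23
-30 173/153 171/150 165/145 142/125 97/82 66/38 72/17 86/13 94/13 84/9 54/9 27/14 21/17 22/20 23/20 23/21 24/21 23/21
-28 177/158 176/155 170/149 148/130 103/88 66/41 71/18 84/10 92/8 84/9 56/10 30/15 22/19 23/21 24/21 23/21 25/22 27/24
-26 170/149 169/148 164/143 146/127 103/88 65/40 72/19 84/13 95/11 89/9 59/11 28/14 23/18 24/22 26/24 25/23 25/23 27/24
t 33.2 corner maker [-249.4   -2.2   25.7] tcp [-283.5  -20.5  186.5] F [-0.2 -0.6  0.2] xm in tool [ 0.952 -0.258  0.164] ym [-0.252 -0.966 -0.056] j [ 0.25  0.41 -0.74  0.24 -0.26  1.04]
(-330, 150, 250) [ -76.3 -123.5 -242.8]
91.01269010416667
```

The switch is on: no dark face remains and the ledge is about 2.2 mm proud. Move clear and check the carafe.

Emit:
carry_out:
  slide:
    - [-0.04, 0.005, -0.02]
    - [-0.07, -0.01, -0.06]
    - [-0.075, -0.05, -0.1]
    - [-0.076, -0.09, -0.14]
    - [-0.076, -0.13, -0.18]
    - [-0.09, -0.18, -0.2]
    - [-0.1, -0.23, -0.2]
    - [-0.1, -0.23, -0.2]
  roll: [0, 0, 0, 0, 0, 0, 0, 0]
  claw: [0.03, 0.03, 0.03, 0.03, 0.03, 0.03, 0.03, 0.03]

```text
clock: 34.2
position: [355.4, 196.3, 363.7]
ee_rot: [0.996, -0.019, 0.087, 0.007]
contact_force: [0.0, -0.2, 1.0]
gripper_width: 30.0
grasp_force: 0.0
```

```bash
python3 look.py "(-98,0)" "(-300,200,300)"; python3 - <<'E'
from h import *
p=get_image('top');T=Tw(p)
for t in('mug','coffee_jar','mandarin'):
    for r in place_of(p,t)[:1]: print(t,round(r['conf'],2),atz(p,r['at'],0,T).round(0))
E
```

```text
t 34.2 maker [-352.2  240.8  363.7] tool y az in maker -104.7 F [ 0.  -0.2  1. ] w 30.0 | slide mm [48.8 25.5 73.6] unit x,y maker in tool [ 0.953 -0.253  0.166] [-0.247 -0.967 -0.055]
scene [(88, 172, array([-97. ,  -0.7])), (108, 231, array([-97.3,  -0.5])), (160, 154, array([-96.6,  -0.3]))] [-120.5   93.3  124.5]
95 [-65.7 -64.3]
115 [-62.8 -61.7]
top [(88, 183, array([-97.1,  -0. ])), (108, 270, array([-96.7,  -0.1])), (160, 142, array([-96.4,   0. ]))] [-122.4   94.6  125. ]
95 [-63.6 -59.9]
115 [-61.3 -59.9]
mug 0.89 [ 525. -256.    0.]
coffee_jar 0.72 [ 660. -283.    0.]
mandarin 0.8 [648. 176.   0.]
```

The carafe is still home, and the mug, jar and mandarin read where they did at the start. Handing in.

```bash
python3 -c "
from bench import *
print(job_done())"
```

```text
the job is handed in; nothing more can be done
None
```

The carafe is home against the column and centred, though I pushed it with a finger's knuckle, not the fingertip, and the rocker then reads as on from pixel measurements; while lining up for the switch a finger hit the worktop at about 105 N (limit 120), and the mug, jar and mandarin were not touched.

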